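# Pour the cedar balls into the tin under the low shelf

## Robot

A 6-joint arm with a two-finger parallel gripper is mounted at the origin on a cart in front of the work surface, level with it; the furniture and walls round the work are solid. World frame = base frame: x ahead of the robot, y to its left, z up, the work surface at z = 0. Lengths are in mm, angles in degrees, forces in N, time in s.
With the tool pointing down it reaches from about 300 to 1000 mm from the base axis. Payload 5.1 kg.
Tool frame: the origin (TCP) lies between the finger pads; the fingertips stand 8 mm ahead of it and the grasp point (between the pads) lies 11 mm behind it; z points along the fingers, y is the direction in which the jaws open and shut (so a half turn about z gives the same grasp; the last joint's range is limited). The gripper opens to 95 mm and grips with 3 to 60 N. Pads are 20 mm wide; open, the fingers measure 119 mm over their backs; the gripper's body (75 mm by 180 mm) begins 59 mm behind the grasp point.
Start: joints at [-49.194, 7.093, 94.555, -0, 78.352, -4.733], TCP at [463.891, -455.291, 222.656] pointing down, gripper open.
Joint ranges: [-149.61, 149.61], [-58.7, 133.49], [1.44, 155.28], [-77.14, 257.14], [18.33, 153.61], [-166.67, 166.67]. Speed limits (degrees/s): [147.25, 147.25, 180, 180, 180, 180].

## Interface

Orientations are given as [roll, pitch, yaw] about the fixed x, y, z axes, in that order (R = Rz(yaw) Ry(pitch) Rx(roll)).
In Python, from bench import readout, optics, ctrl gives the robot as it stands.
- The arm moves only by the tool arm_command, never from a script. Its arguments are lists of equal length, an entry for each row: "angular": the turn, a rotation vector about the world's x, y, z in rad, a list of three; "linear": the shift along the world's x, y, z in mm, a list of three; "hand": the closure, from 0 (fully open) to 1 (shut). A call has 1 to 12 rows; each row is the pose to reach, as a shift and turn from the pose measured when the call began; what a row does not reach only later rows make up. A row lasts 1/8 s, in which the tool goes at most 62.5 mm and 10.7 degrees, less where a joint would pass 70% of its speed; a pose out of reach is approached as far as the arm can. A call with a gripper value outside its range is refused whole. The fingers move at their own pace and stop on an object; the grip force is fixed at half the most. Time passes only in rows, so rows that repeat a pose let the fingers close. It gives the time, the measured TCP pose, the force and the opening at its end, in the units of the state.
- readout.state(): the state, without advancing time (a new reading comes with each control period).
- optics.get_image(name): name is "scene" or "top"; returns a dict with "frame" (480x640x3 uint8, blue, green, red), "z_map" (480x640 float32, mm along the optical axis (not along the pixel's ray), 0 where there is no reading), "intrinsics" (3x3 intrinsics, pixels), "origin" and "orientation" of the camera in the world. Camera axes: x right, y down, z forward; pixel columns grow to the right and rows downward; lengths in mm; the calibration is good to about 2 mm. A picture is of the moment at which its call begins.
- ctrl.hand_in(): hands the job in, once; it reports no verdict.
The state is a dict: "clock": time; "joint_pos": joint angles; "joint_vel": joint speeds; "tau": joint torques, N m; "position": TCP position; "orientation": TCP orientation; "wrist_force": force on the tool from outside, world axes, zero at the start; "moment": the same for the moment, N m; "finger_gap": finger opening in mm.
Only numpy, scipy, OpenCV 4.12 (cv2) and the standard library are available. Lean on these libraries where they do the work, as an engineer would, in place of code of your own. Each camera call takes 0.05 s, during which the arm holds its last target.

## Task

Take the loaded scoop by its handle, keep it level so that nothing spills, reach in under the low shelf and tip the three cedar balls from the scoop into the open tin that stands there, without knocking the shelf or the things on it, pushing the tin about, or touching the balls with the gripper. Then lay the empty scoop back along the cork mat, the right way up.

Things in the scene. Friction and masses are not known exactly. Their poses are not given: they have to be found in the camera images.
- shelf: low plywood shelf, fixed: board 160 mm deep (x), 260 wide (y), 16 thick on two side panels; 150 mm clear below it, 228 mm between the panels, open in front. A spray can, a squeeze bottle and a dry plant (to 170 mm tall) are fixed on top 40 mm behind the front edge, so nothing can lean in over it. Origin on the worktop 110 mm in front of the front edge; x leads in under the shelf, z up
- shelf_edge (a point): middle of the lower front edge of the shelf board, 150 mm above the worktop; axes as the shelf
- tin_mouth (a point): centre of the mouth of the open grey tin, loose (160 g) on the worktop under the shelf: outside 67 mm (x) by 113 (y), rim 34 mm above the worktop, walls 2 mm, inner floor 32 mm below the rim. Its lid, hinged on the far (+x) rim, stands open, 100 mm high in all. x leads away from the front wall, z up. The reels seen in it do not obstruct. Front wall 35 to 50 mm behind the shelf's edge
- mat_top (a point): centre of the top of the thin cork mat, 240 mm (x) by 110 mm (y), 4 mm thick, fixed on the worktop; x along its length
- ball1: centre of a cedar ball, 22 mm in diameter, 12 g, one of three alike lying loose in the scoop's pan; its axes roll with it
- ball2: centre of the second cedar ball
- ball3: centre of the third cedar ball
- scoop_grip (a point): grip point on the scoop's straight, flat-sided black handle, half-way up it: 14 mm wide (y), 16 high (z), running level along x from 45 mm behind this point to the pan 85 mm ahead. Axes are the scoop's: x from handle to lip, y left, z up when level. On the mat it is 32 mm above the mat; a foot 33 mm behind it keeps the scoop level. Scoop 205 mm long, about 90 g
- scoop_cup (a point): middle of the scoop's aluminium pan, on its 3 mm floor, 109 mm ahead of the grip point, 29 mm below it. Pan 75 mm long, 56 wide, walls 30 high at the sides, 38 at the rear; in front the floor runs up a ramp (28 mm long, rising 11: 21 degrees) to the open lip. The balls stay in while it is level and roll out over the lip when that points well over 21 degrees down (35 to 40 empties it)
- scoop_lip (a point): middle of the upper edge of the pouring lip, the scoop's front end: 160 mm ahead of the grip point and 18 mm below it

How it is judged (in metres and radians):
On the way, in this order (a step that is already met when the one before it is completed fails the run):
1. the scoop's lip is under the shelf, the scoop off the mat, with all three balls still in its pan (distance between each of ball1, ball2, ball3 and scoop_cup below 0.045 m and x of scoop_lip in the frame of shelf_edge above 0.005 m and y of scoop_lip in the frame of shelf_edge between -0.115 and 0.115 m and height (world z) of scoop_cup above 0.025 m), for 0.1 s.
2. all three balls lie in the tin (x of ball1 in the frame of tin_mouth between -0.034 and 0.034 m and y of ball1 in the frame of tin_mouth between -0.057 and 0.057 m and z of ball1 in the frame of tin_mouth between -0.04 and 0 m and x of ball2 in the frame of tin_mouth between -0.034 and 0.034 m and y of ball2 in the frame of tin_mouth between -0.057 and 0.057 m and z of ball2 in the frame of tin_mouth between -0.04 and 0 m and x of ball3 in the frame of tin_mouth between -0.034 and 0.034 m and y of ball3 in the frame of tin_mouth between -0.057 and 0.057 m and z of ball3 in the frame of tin_mouth between -0.04 and 0 m), for 0.2 s.
At the end, for the whole second after the job is handed in: all three balls lie inside the tin below its rim; the scoop rests on the cork mat, the right way up (tilt under 0.1 rad, its pan floor under 8 mm above the mat's top), with pan centre and grip point over the mat (all of step 2 and x of scoop_cup in the frame of mat_top between -0.12 and 0.12 m and y of scoop_cup in the frame of mat_top between -0.055 and 0.055 m and x of scoop_grip in the frame of mat_top between -0.12 and 0.12 m and y of scoop_grip in the frame of mat_top between -0.055 and 0.055 m and z of scoop_cup in the frame of mat_top below 0.008 m and angle between scoop_cup's own z axis and vertical below 0.1 rad); the robot touches nothing.
It fails at once if the shelf or what stands on it is knocked (more than 8 N) (contact force between shelf and anything else above 8 N).
It fails at once if the tin is pushed more than 25 mm from its place (distance of tin_mouth from where it was at the start of the episode above 0.025 m).
It fails at once if the gripper touches a ball (contact force between the fingers and ball1 above 0.5 N or contact force between the fingers and ball2 above 0.5 N or contact force between the fingers and ball3 above 0.5 N).
It also fails if it takes over 72 s, if anything falls off the work surface, if the arm or the gripper's body presses on something with over 40 N, if the wrist force passes 120 N, or if a joint passes its speed limit or range.

## Working session

There is one attempt and no reset: what is moved stays moved. The work goes in short steps, Python scripts to look and compute and a tool call to move; the robot and the scene stay as the last step left them, time stands still between calls to the robot, and variables do not carry over. Pictures are saved under pics/ and viewed, and the job is handed in when it is done.

Besides the shell and the picture viewer there is one more tool, called after "Request:" as name(argument=value, ...), one argument or row to a line, values as JSON. arm_command: Moves the arm, as the interface text tells. Its arguments: {"type":"object","properties":{"angular":{"type":"array"},"linear":{"type":"array"},"hand":{"type":"array"}},"required":["angular","linear","hand"]}

```bash
mkdir -p pics; ls; python3 - <<'E'
from bench import readout, optics
import cv2,numpy as np
print(readout.state())
for n in("scene","top"):
    d=optics.get_image(n); cv2.imwrite(f"pics/{n}0.png",d["frame"]); np.savez(f"{n}0.npz",**d)
    print(n,d["intrinsics"],d["origin"],d["orientation"])
E
```

```text
pics
{'clock': 0.0, 'joint_pos': array([-4.91936647e+01,  7.13272439e+00,  9.46318086e+01, -1.31218707e-03,
        7.83512581e+01, -4.73268947e+00]), 'joint_vel': array([-0.04332386, -0.06863396,  0.0064775 , -0.00571263, -0.00753159,
       -0.0165006 ]), 'tau': array([-1.60881224e-03, -4.17614365e+01, -3.59926414e+01,  7.73263257e-02,
        4.92109288e-02, -1.46692105e-04]), 'position': array([ 463.49826112, -454.8382841 ,  221.4191952 ]), 'orientation': array([-1.79884498e+02, -8.27334398e-03,  4.55392827e+01]), 'wrist_force': array([-0.4348031 ,  0.09627133, -0.52060776]), 'moment': array([ 0.02088663, -0.05542258,  0.00600907]), 'finger_gap': 95.43463780866553}
scene [[434.14457792   0.         321.18404902]
 [  0.         434.14457792 242.33444715]
 [  0.           0.           1.        ]] [258.59555837 470.59383444 710.13575542] [-134.59923893   -0.20096293 -143.97265781]
top [[452.05698958   0.         324.33655494]
 [  0.         452.05698958 229.89917382]
 [  0.           0.           1.        ]] [446.57855892  -3.15167445 945.8329564 ] [-168.85922387    0.57728641  -91.46387439]
```

View pics/scene0.png

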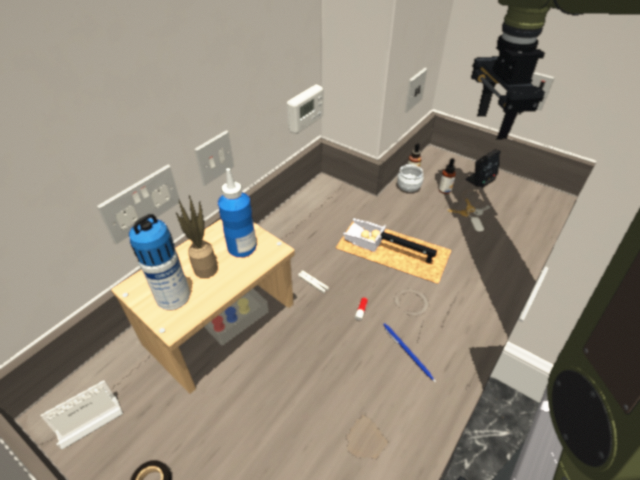

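View pics/top0.png

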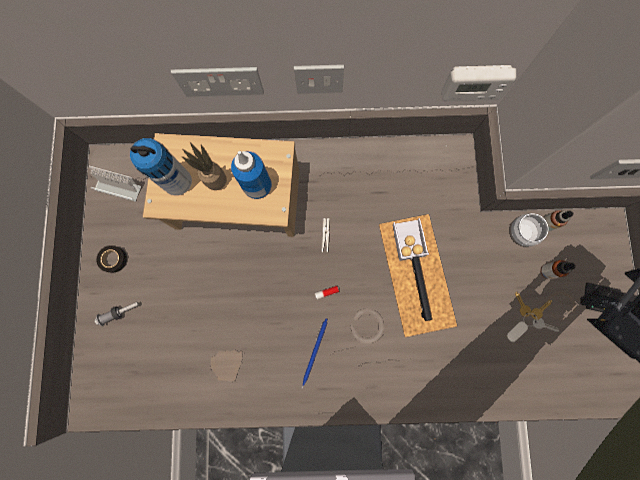

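```bash
cat > h.py <<'E'
import numpy as np, cv2
from scipy.spatial.transform import Rotation as R
def load(f):
    return dict(np.load(f))
def cloud(d):
    K=d["intrinsics"]; z=d["z_map"].astype(float)
    v,u=np.mgrid[0:480,0:640]
    p=np.stack([(u-K[0,2])/K[0,0]*z,(v-K[1,2])/K[1,1]*z,z],-1)
    Rm=R.from_euler('xyz',d["orientation"],degrees=True).as_matrix()
    w=p@Rm.T+d["origin"]; w[z<=0]=np.nan
    return w
def proj(d,P):
    Rm=R.from_euler('xyz',d["orientation"],degrees=True).as_matrix()
    c=(np.atleast_2d(P)-d["origin"])@Rm; K=d["intrinsics"]
    q=c@K.T; return q[:,:2]/q[:,2:]
E
python3 - <<'E'
from h import *
for n,r in (("top",(slice(120,260),slice(110,330))),("scene",(slice(200,400),slice(100,330)))):
    d=load(f"{n}0.npz"); c=d["frame"][r]; cv2.imwrite(f"pics/{n}_shelf.png",cv2.resize(c,None,fx=3,fy=3,interpolation=cv2.INTER_CUBIC)[:600,:800])
for n,r in (("top",(slice(205,345),slice(370,470))),("scene",(slice(205,290),slice(325,460)))):
    d=load(f"{n}0.npz"); c=d["frame"][r]; cv2.imwrite(f"pics/{n}_scoop.png",cv2.resize(c,None,fx=4,fy=4,interpolation=cv2.INTER_CUBIC))
d=load("top0.npz");W=cloud(d)
for (u,v) in [(150,212),(282,218),(291,145),(160,138),(325,250),(350,300),(420,290),(425,315),(390,260),(400,325),(445,320),(425,225),(408,230)]:
    print("top",u,v,W[v,u].round(1))
d=load("scene0.npz");W=cloud(d)
for (u,v) in [(125,290),(165,330),(290,252),(400,340),(240,320),(245,305),(265,310),(410,243),(430,270)]:
    print("scene",u,v,W[v,u].round(1))
E
```

```text
top 150 212 [641.7 310.6 164.5]
top 282 218 [624.   75.2 165.4]
top 291 145 [760.2  57.7 165.7]
top 160 138 [780.7 298.4 166.3]
top 325 250 [590.    1.3  -1.7]
top 350 300 [484.  -47.8  -3.6]
top 420 290 [ 498.1 -184.7   43.4]
top 425 315 [ 449.3 -191.7   41.5]
top 390 260 [ 564.5 -134.4    2.5]
top 400 325 [ 430.6 -148.3   -2.5]
top 445 320 [ 438.4 -240.     2. ]
top 425 225 [ 637.6 -213.     0.9]
top 408 230 [ 625.9 -174.4   10.7]
scene 125 290 [769.2 297.8 168.2]
scene 165 330 [658.5 309.5 167.2]
scene 290 252 [610.1  76.3 168. ]
scene 400 340 [401.7  19.7  12.2]
scene 240 320 [678.4 159.5   4.4]
scene 245 305 [679.7 139.4  30.2]
scene 265 310 [649.3 117.4  14.2]
scene 410 243 [ 494.9 -186.2   47.9]
scene 430 270 [ 435.7 -179.3    5.5]
```

```bash
ls pics
```

```text
scene0.png
scene_scoop.png
scene_shelf.png
top0.png
top_scoop.png
top_shelf.png
```

View pics/scene_shelf.png

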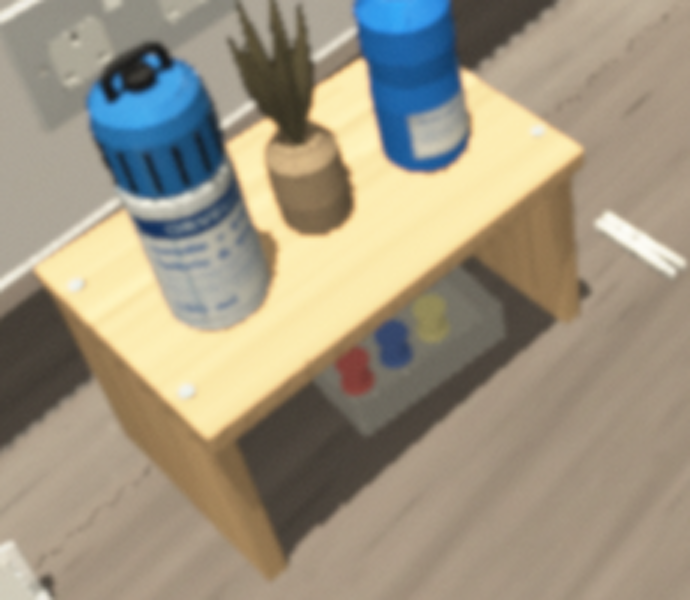

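View pics/top_shelf.png

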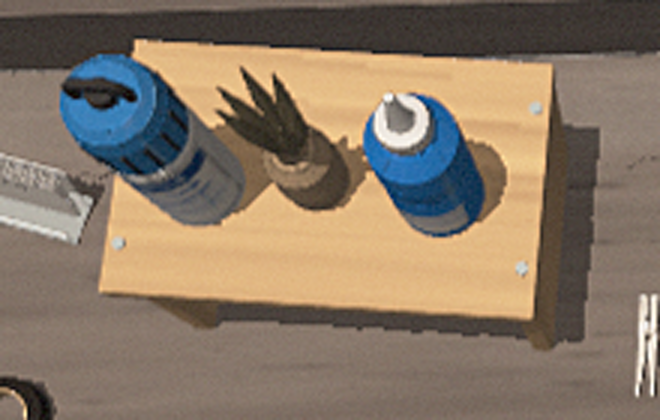

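View pics/top_scoop.png

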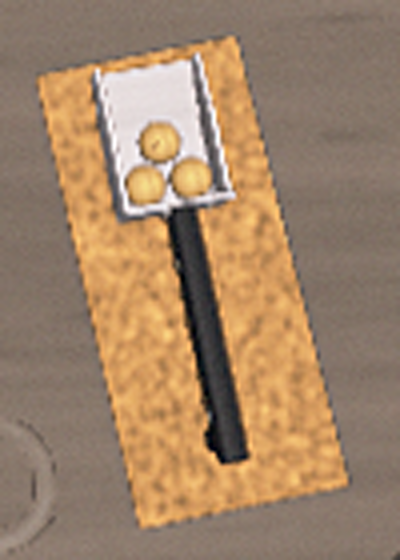

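View pics/scene_scoop.png

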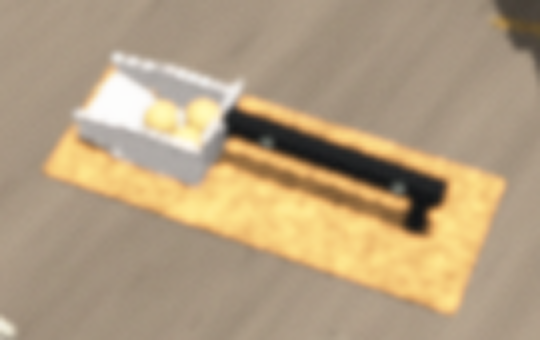

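```bash
python3 - <<'E'
from h import *
for n in("top","scene"):
    d=load(f"{n}0.npz");W=cloud(d)
    m=(abs(W[...,2]-166)<6)&(W[...,0]>560)&(W[...,0]<850)&(W[...,1]>20)&(W[...,1]<360)
    # color: wood
    hsv=cv2.cvtColor(d["frame"],cv2.COLOR_BGR2HSV); m&=(hsv[...,0]<28)&(hsv[...,0]>8)&(hsv[...,2]>120)
    # re-intersect pixel rays with z=166
    def ray(u,v,z):
        Rm=R.from_euler('xyz',d["orientation"],degrees=True).as_matrix();K=d["intrinsics"]
        r=np.stack([(u-K[0,2])/K[0,0],(v-K[1,2])/K[1,1],np.ones_like(u,float)],-1)@Rm.T
        return d["origin"]+r*((z-d["origin"][2])/r[...,2])[...,None]
    m=cv2.morphologyEx(m.astype(np.uint8),cv2.MORPH_OPEN,np.ones((3,3)))>0
    v,u=np.nonzero(m); P=ray(u.astype(float),v.astype(float),166.)
    print(n,m.sum(),"zmed",np.median(W[m][:,2]))
    r=cv2.minAreaRect(P[:,:2].astype(np.float32)); print(r); print(cv2.boxPoints(r).round(1))
    # mat: orange
    m=(hsv[...,0]<28)&(hsv[...,0]>8)&(hsv[...,1]>110)&(hsv[...,2]>140)&(abs(W[...,2]-4)<12)&(W[...,1]<-80)&(W[...,1]>-290)&(W[...,0]>350)
    m=cv2.morphologyEx(m.astype(np.uint8),cv2.MORPH_OPEN,np.ones((3,3)))>0
    v,u=np.nonzero(m); P=ray(u.astype(float),v.astype(float),4.)
    print("mat",m.sum(),"zmed",np.median(W[m][:,2]))
    r=cv2.minAreaRect(P[:,:2].astype(np.float32)); print(r); print(cv2.boxPoints(r).round(1))
E
```

```text
top 7976 zmed 164.66816984228262
((700.6853637695312, 187.5299835205078), (258.535400390625, 159.84469604492188), 84.77122497558594)
[[609.3  66.1]
 [768.5  51.5]
 [792.1 309. ]
 [632.9 323.5]]
mat 4302 zmed 2.4478611914649946
((534.39990234375, -188.2014923095703), (239.4758758544922, 109.25849914550781), 9.919244766235352)
[[ 407.  -155. ]
 [ 425.9 -262.6]
 [ 661.8 -221.4]
 [ 642.9 -113.8]]
scene 7571 zmed 167.934150864103
((697.7615966796875, 188.06015014648438), (261.6681213378906, 166.1788330078125), 84.62339782714844)
[[602.8  65.6]
 [768.2  50. ]
 [792.7 310.5]
 [627.3 326.1]]
mat 2175 zmed 6.173397347868445
((533.6766967773438, -190.28244018554688), (239.9706573486328, 112.48950958251953), 9.986764907836914)
[[ 405.8 -155.7]
 [ 425.3 -266.5]
 [ 661.6 -224.9]
 [ 642.1 -114.1]]
```

```bash
cat >> h.py <<'E'
def ray(d,u,v,z):
    Rm=R.from_euler('xyz',d["orientation"],degrees=True).as_matrix();K=d["intrinsics"]
    u=np.asarray(u,float);v=np.asarray(v,float)
    r=np.stack([(u-K[0,2])/K[0,0],(v-K[1,2])/K[1,1],np.ones_like(u)],-1)@Rm.T
    return d["origin"]+r*((z-d["origin"][2])/r[...,2])[...,None]
def T2(x,y,yaw,z=0):
    a=np.radians(yaw);M=np.eye(4);M[:2,:2]=[[np.cos(a),-np.sin(a)],[np.sin(a),np.cos(a)]];M[:3,3]=[x,y,z];return M
def tf(M,P): return np.atleast_2d(P)@M[:3,:3].T+M[:3,3]
E
python3 - <<'E'
from h import *
d=load("scene0.npz")
c=d["frame"][280:360,190:290]; g=cv2.resize(c,None,fx=7.5,fy=7.5,interpolation=cv2.INTER_CUBIC); 
cv2.imwrite("pics/tin.png",cv2.convertScaleAbs(g,alpha=1.5,beta=0))
print(ray(d,[100+368/3,100+505/3],[200+433/3,200+335/3],0))
# handle
for n in("top","scene"):
    d=load(f"{n}0.npz");W=cloud(d);hsv=cv2.cvtColor(d["frame"],cv2.COLOR_BGR2HSV)
    m=(W[...,2]>34)&(W[...,2]<55)&(hsv[...,2]<90)&(abs(W[...,0]-490)<90)&(abs(W[...,1]+188)<50)
    P=W[m]; c=P.mean(0);U,S,V=np.linalg.svd((P-c)[:,:2]);t=(P-c)[:,:2]@V[0]
    print(n,m.sum(),c,np.degrees(np.arctan2(V[0,1],V[0,0])),t.min(),t.max(),np.median(P[:,2]), "ends",c[:2]+V[0]*t.min(),c[:2]+V[0]*t.max())
E
```

```text
[[668.92160578 216.99942812   0.        ]
 [649.19734705 109.34187488   0.        ]]
top 445 [ 501.60671463 -188.32000402   41.78028147] -171.86966464566672 -64.01341653711528 62.316796714586005 41.979351648372926 ends [ 564.9767271  -179.26688214] [ 439.91626912 -197.1331808 ]
scene 337 [ 497.97458685 -185.64072882   43.44423038] -171.8922135327037 -62.446319174080905 59.81762664796819 44.60847706327411 ends [ 559.79672385 -176.83356384] [ 438.75486728 -194.07715411]
```

View pics/tin.png

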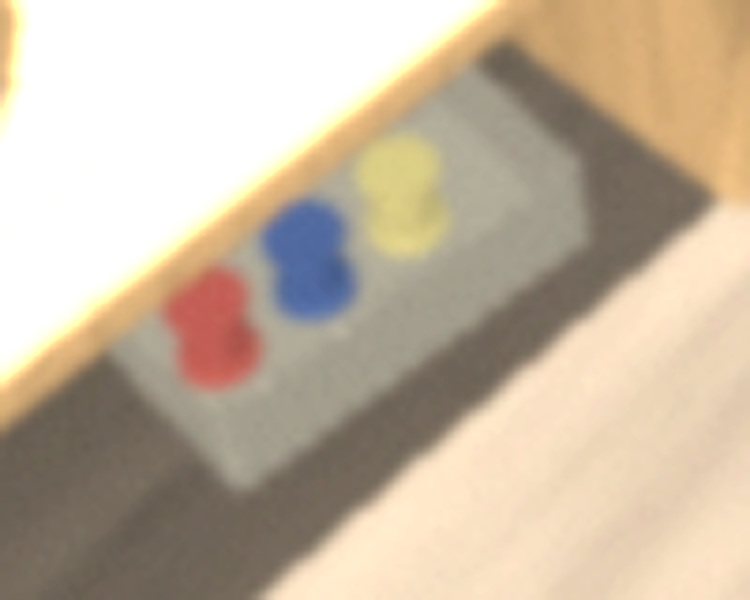

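```bash
cat >> h.py <<'E'
def draw(d,img,s,off,M,segs,col):
    for a,b in segs:
        p=(proj(d,tf(M,[a,b]))-off+0.5)*s-0.5
        cv2.line(img,tuple(int(x*8) for x in p[0]),tuple(int(x*8) for x in p[1]),col,1,cv2.LINE_AA,3)
def rect(x0,x1,y0,y1,z): 
    c=[(x0,y0,z),(x1,y0,z),(x1,y1,z),(x0,y1,z)]; return [(c[i],c[(i+1)%4]) for i in range(4)]
scoopsegs=rect(-45,85,-7,7,8)+rect(-45,85,-7,7,-8)+rect(85,132,-28,28,-32)+[((160,-28,-18),(160,28,-18)),((132,-28,-29),(132,28,-29)),((85,-28,6),(85,28,6)),((85,28,-2),(160,28,-2)),((85,-28,-2),(160,-28,-2))]
tinsegs=rect(-33.5,33.5,-56.5,56.5,0)+rect(-33.5,33.5,-56.5,56.5,-34)+[((-33.5,s,0),(-33.5,s,-34)) for s in(-56.5,56.5)]
E
python3 - <<'E'
from h import *
sh=T2(620.8,194.9,-5.25)
G=T2(484,-190.7,8.13,36)
P=ray(load("scene0.npz"),[222.7,268.7],[345.7,312.4],0);P2=ray(load("scene0.npz"),[267.3],[301.3],34)
print(P,P2)
yaw=-10.2;m=P[:,:2].mean(0);a=np.radians(yaw);c=m+33.5*np.array([np.cos(a),np.sin(a)]);print(c)
tin=T2(c[0],c[1],yaw,34)
for n,r in(("top",(370,205,100,140)),("scene",(325,205,135,85))):
    d=load(f"{n}0.npz");u,v,w,h=r
    im=cv2.resize(d["frame"][v:v+h,u:u+w],None,fx=5 if n=="scene" else 4,fy=5 if n=="scene" else 4,interpolation=cv2.INTER_CUBIC)
    draw(d,im,5 if n=="scene" else 4,np.array([u,v]),G,scoopsegs,(0,0,255)); cv2.imwrite(f"pics/{n}_ov.png",im)
d=load("scene0.npz");u,v,w,h=110,230,190,140
im=cv2.resize(d["frame"][v:v+h,u:u+w],None,fx=4,fy=4,interpolation=cv2.INTER_CUBIC)
draw(d,im,4,np.array([u,v]),tin,tinsegs,(0,0,255));draw(d,im,4,np.array([u,v]),sh,rect(0,160,-130,130,166)+rect(0,160,-130,130,150)+rect(0,160,-114,114,0),(0,255,0))
cv2.imwrite("pics/tin_ov.png",im)
E
```

```text
[[666.75368631 219.06531326   0.        ]
 [647.42178819 110.27161666   0.        ]] [[648.41422934 109.06871552  34.        ]]
[690.05829012 158.73612616]
```

View pics/tin_ov.png

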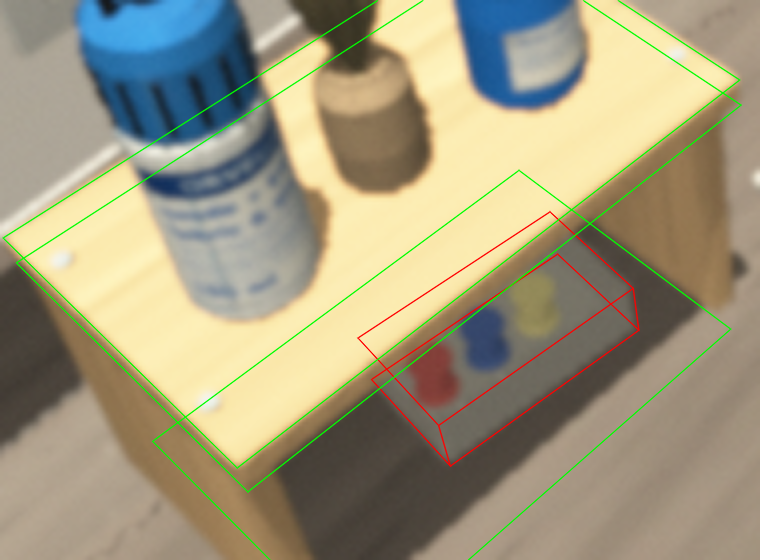

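View pics/top_ov.png

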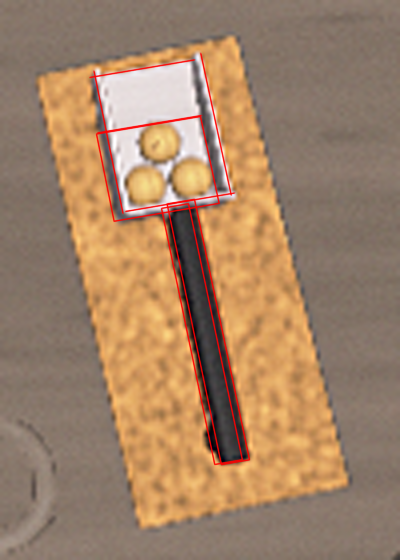

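View pics/scene_ov.png

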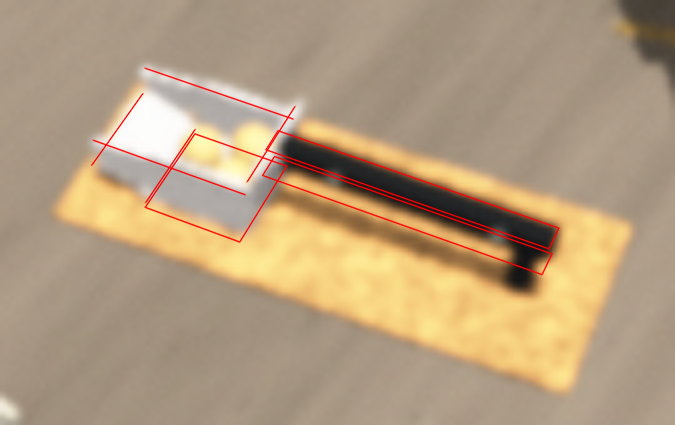

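```bash
cat >> h.py <<'E'
def Rt(yaw,tilt): # tool orientation: tilt = deg of forward-lean (fingers point ahead), scoop level
    return R.from_euler('z',yaw,degrees=True)*R.from_euler('y',-tilt,degrees=True)*R.from_euler('x',180,degrees=True)
def delta(s,pos,Rn):
    R0=R.from_euler('xyz',s["orientation"],degrees=True)
    return np.round(np.array(pos)-s["position"],1),(Rn*R0.inv()).as_rotvec().round(4)
E
python3 - <<'E'
from h import *
from bench import readout
s=readout.state()
for t in(30,50): print(delta(s,(430,-198,180),Rt(8.1,t)))
E
```

```text
(array([-33.5, 256.9, -41.5]), array([ 0.2387, -0.4762, -0.6387]))
(array([-33.5, 256.9, -41.5]), array([ 0.3988, -0.7928, -0.6117]))
```

Request:
arm_command(
  angular=[
    [0.03, -0.06, -0.08],
    [0.06, -0.12, -0.16],
    [0.09, -0.18, -0.24],
    [0.12, -0.24, -0.32],
    [0.15, -0.3, -0.4],
    [0.18, -0.36, -0.48],
    [0.21, -0.42, -0.56],
    [0.2387, -0.4762, -0.6387],
    [0.2387, -0.4762, -0.6387],
    [0.2387, -0.4762, -0.6387],
  ],
  linear=[
    [-4, 32, -2],
    [-8, 64, -5],
    [-12, 96, -10],
    [-16, 128, -15],
    [-20, 160, -20],
    [-25, 192, -25],
    [-29, 224, -30],
    [-33, 257, -41],
    [-33, 257, -41],
    [-33, 257, -41],
  ],
  hand=[0, 0, 0, 0, 0, 0, 0, 0, 0, 0],
)

```text
clock: 1.35
position: [430.9, -198.5, 181.2]
orientation: [179.9, -30.0, 8.2]
wrist_force: [0.3, 0.6, 0.1]
finger_gap: 95.0
```

```bash
python3 - <<'E'
from h import *
from bench import readout
s=readout.state();print(s["joint_pos"].round(2),s["position"].round(1),s["orientation"].round(2))
q=s["joint_pos"]
RR=lambda a,t:R.from_euler(a,t,degrees=True)
for sg in(1,-1):
  print(((RR('z',q[0])*RR('y',q[1]+q[2])*RR('z',sg*q[3])*RR('y',q[4])*RR('z',q[5]+90))).as_euler('xyz',degrees=True))
print(delta(s,(420,-200,100),Rt(8.1,50)))
E
```

```text
[-45.44 -30.   133.83  27.57  60.23  25.9 ] [ 430.9 -198.5  181.2] [179.9  -30.02   8.17]
[179.90220963 -30.01939728   8.17104551]
[155.52696457  17.95008218  25.24415717]
(array([-10.9,  -1.5, -81.2]), array([ 5.07e-02, -3.45e-01, -1.00e-04]))
```

```bash
cat >> h.py <<'E'
from scipy.optimize import least_squares
RR=lambda a,t:R.from_euler(a,t,degrees=True)
LO=np.array([-149.61,-58.7,1.44,-77.14,18.33,-166.67]);HI=np.array([149.61,133.49,155.28,257.14,153.61,166.67])
def fk(q,p):
    A,B,C,d1=p[:4]
    R3=RR('z',q[0])*RR('y',q[1]+q[2]); Rf=R3*RR('z',q[3])*RR('y',q[4])*RR('z',q[5]+90)
    pos=np.array([0,0,d1])+(RR('z',q[0])*RR('y',q[1])).apply([0,0,A])+R3.apply([0,0,B])+Rf.apply([0,0,C])
    return pos,Rf
def ik(pos,Rn,q0,p):
    def f(q):
        a,b=fk(q,p); return np.r_[(a-pos)/5,(Rn*b.inv()).as_rotvec()*60]
    r=least_squares(f,np.clip(q0,LO+.01,HI-.01),bounds=(LO,HI)); return r.x,np.abs(r.fun).max()
E
python3 - <<'E'
from h import *
D=[([-49.1936647,7.13272439,94.6318086,0,78.3512581,-4.732689],[463.498,-454.838,221.419]),
([-45.44,-30.,133.83,27.57,60.23,25.9],[430.9,-198.5,181.2])]
f=lambda p:np.concatenate([fk(q,p)[0]-np.array(x) for q,x in D])
r=least_squares(f,[519,598,417,245]);print(r.x.round(1),r.fun.round(2))
p=r.x;np.save("p.npy",p)
q0=np.array(D[1][0])
def tcp(grip,yaw,pitch,t): # pitch = lip down deg
    Rs=RR('z',yaw)*RR('y',pitch); Rn=Rs*RR('y',-t)*RR('x',180); return np.array(grip)+Rn.apply([0,0,11]),Rn
sh=T2(620.8,194.9,-5.25); 
for t in(20,30,40,45,50,55):
  for yaw in(-5,-10):
    q=q0.copy();print("t",t,"yaw",yaw)
    def go(nm,g,y,pi):
        global q
        pos,Rn=tcp(g,y,pi,t);q,e=ik(pos,Rn,q,p);print("  ",nm,q.round(1),round(e,2))
    go("pre",(430,-198,120),8,0);go("grasp",(484,-190.7,36),8,0);go("lift",(484,-190.7,110),8,0)
    lip=np.array([665,162.,0])
    for k in range(1,5):
        g1=lip+[0,0,75]-RR('z',yaw).apply([160,0,-18]); g0=np.array([484,-190.7,110]); go("mv",g0+(g1-g0)*k/4,8+(yaw-8)*k/4,0)
    for pi in(20,40): go("pour",lip+[0,0,46]-(RR('z',yaw)*RR('y',pi)).apply([160,0,-18]),yaw,pi)
E
```

```text
[521.2 596.9 415.4 236.8] [-3.988e+01 -3.582e+01 -4.590e+00 -1.240e+00  3.000e-02  4.590e+00]
t 20 yaw -5
   pre [-36.6 -21.3 133.2  17.1  54.8  37.2] 0.0
   grasp [-31.2  -9.8 133.9  18.9  41.8  38.2] 0.0
   lift [-31.2 -15.2 129.9  16.2  50.7  42.1] 0.0
   mv [-17.4 -19.9 133.7  10.   48.   62.3] 0.0
   mv [ -1.8 -21.3 135.1   1.5  46.2  85.9] 0.0
   mv [ 13.7 -18.8 133.9  -7.3  45.8 109.7] 0.0
   mv [ 27.1 -13.2 130.2 -14.4  46.7 130.5] 0.0
   pour [ 18.5   0.2 113.1  -0.   66.7 113.5] 0.0
   pour [ 13.   16.3  92.7   6.1  90.1 107. ] 0.0
t 20 yaw -10
   pre [-36.6 -21.3 133.2  17.1  54.8  37.2] 0.0
   grasp [-31.2  -9.8 133.9  18.9  41.8  38.2] 0.0
   lift [-31.2 -15.2 129.9  16.2  50.7  42.1] 0.0
   mv [-16.5 -20.1 133.9   9.1  47.7  65. ] 0.0
   mv [  0.3 -21.2 135.   -0.6  46.2  91.7] 0.0
   mv [ 16.5 -17.9 133.2 -10.2  46.5 117.9] 0.0
   mv [ 29.9 -11.2 128.7 -17.1  48.3 139.8] 0.0
   pour [ 19.7   0.8 112.5  -0.   66.7 119.7] 0.0
   pour [ 12.8  16.2  92.8   7.6  89.5 111.5] 0.0
t 30 yaw -5
   pre [-44.5 -25.7 139.   30.5  51.5  21.4] 0.0
   grasp [-37.6 -13.2 140.1  36.5  3
[... 3764 characters left out ...]
 [ -9.  -39.6 155.3  31.9  18.3  52.4] 5.96
   mv [ 25.9 -35.1 155.3 -61.1  24.3 166.7] 4.32
   mv [ 34.3 -30.3 150.5 -54.9  28.2 166.7] 7.99
   pour [ 33.9 -20.1 137.8 -34.8  39.1 151.8] 0.0
   pour [ 21.9  -8.6 118.   -8.   57.3 120.4] 0.0
t 55 yaw -10
   pre [-67.3 -23.8 151.1  67.4  59.2 -26.3] 0.0
   grasp [-56.6  -6.9 151.5  86.4  47.9 -45. ] 0.0
   lift [-56.6 -19.1 149.6  74.2  50.3 -26.6] 0.0
   mv [-36.8 -33.  155.3  69.9  34.9  -3.6] 2.32
   mv [  6.4 -40.7 155.3 -24.1  18.3 118. ] 6.3
   mv [ 27.1 -36.2 155.3 -58.8  26.2 166.7] 4.65
   mv [ 36.2 -27.  146.8 -51.1  32.4 166.7] 10.64
   pour [ 37.7 -16.9 135.6 -38.5  42.9 162.2] 0.0
   pour [ 23.8  -7.5 117.1  -9.7  58.2 128. ] 0.0
```

```bash
sed -i 's/np.array(\[0,0,d1\])+/RR("z",q[0]).apply([0,p[4],d1])+/' h.py; cat > plan.py <<'E'
from h import *
import sys
D=[([-49.1936647,7.13272439,94.6318086,0,78.3512581,-4.732689],[463.498,-454.838,221.419]),
([-45.44,-30.,133.83,27.57,60.23,25.9],[430.9,-198.5,181.2])]
f=lambda p:np.concatenate([fk(q,p)[0]-np.array(x) for q,x in D])
r=least_squares(f,[519,598,300,245,50]);print(r.x.round(1),r.fun.round(2))
p=r.x;np.save("p.npy",p)
q0=np.array(D[1][0])
def tcp(grip,yaw,pitch,t): # pitch = lip down deg
    Rs=RR('z',yaw)*RR('y',pitch); Rn=Rs*RR('y',-t)*RR('x',180); return np.array(grip)+Rn.apply([0,0,11]),Rn
if __name__=="__main__":
 for t in(30,40,45,50):
  for yaw in(0,-8):
    q=q0.copy();print("t",t,"yaw",yaw)
    def go(nm,g,y,pi):
        global q
        pos,Rn=tcp(g,y,pi,t);q,e=ik(pos,Rn,q,p);print("  ",nm,q.round(1),round(e,2))
    go("pre",(430,-198,120),8,0);go("grasp",(484,-190.7,36),8,0);go("lift",(484,-190.7,110),8,0)
    lip=np.array([665,162.,0])
    for k in range(1,5):
        g1=lip+[0,0,75]-RR('z',yaw).apply([160,0,-18]); g0=np.array([484,-190.7,110]); go("mv",g0+(g1-g0)*k/4,8+(yaw-8)*k/4,0)
    for pi in(20,40): go("pour",lip+[0,0,46]-(RR('z',yaw)*RR('y',pi)).apply([160,0,-18]),yaw,pi)
E
python3 plan.py
```

```text
[454.8 603.9 284.3 177.7  53.6] [-0.04  0.01  0.14  0.04 -0.   -0.14]
t 30 yaw 0
   pre [-44.8 -25.5 138.   30.2  52.3  21.7] 0.0
   grasp [-38.6 -11.1 136.7  35.7  38.4  18.1] 0.0
   lift [-38.6 -17.9 133.8  30.   46.6  25.9] 0.0
   mv [-26.6 -23.3 138.1  23.8  41.8  42.8] 0.0
   mv [-12.4 -25.3 139.8  13.5  37.3  64.9] 0.0
   mv [  2.4 -23.1 138.8  -0.4  34.3  90.7] 0.0
   mv [ 16.1 -17.3 135.1 -14.4  34.  116. ] 0.0
   pour [ 12.7  -7.  120.7  -2.6  56.6 104. ] 0.0
   pour [ 10.1   6.3 102.8   1.8  80.7  99.7] 0.0
t 30 yaw -8
   pre [-44.8 -25.5 138.   30.2  52.3  21.7] 0.0
   grasp [-38.6 -11.1 136.7  35.7  38.4  18.1] 0.0
   lift [-38.6 -17.9 133.8  30.   46.6  25.9] 0.0
   mv [-25.1 -23.9 138.5  21.9  40.8  47.3] 0.0
   mv [ -9.1 -25.4 139.9   7.7  36.1  75.8] 0.0
   mv [  7.2 -21.6 137.8  -9.8  34.7 107.8] 0.0
   mv [ 21.4 -14.  132.7 -24.   37.2 135.6] 0.0
   pour [ 15.6  -5.6 119.4  -4.8  57.1 115.9] 0.0
   pour [ 10.9   6.7 102.4   3.3  80.4 108.1] 0.0
t 40 yaw 0
   pre [-50.1 -28.3 142.6  44.4  51.3   7.7] 0.0
   grasp [-42.9 -12.5 141.1  55.2  37.4  -2.1] 0.0
   lift [-42
[... 1902 characters left out ...]
  mv [-16.5 -34.  151.4  48.1  21.2  30.3] 0.0
   mv [  1.7 -33.3 148.6   2.2  18.3  87.7] 3.86
   mv [ 20.3 -22.2 145.2 -60.9  18.3 163.1] 0.49
   pour [ 15.5 -16.9 132.3 -13.   36.3 114.1] 0.0
   pour [ 12.   -5.2 114.4  -2.4  61.  102.9] 0.0
t 50 yaw -8
   pre [-55.3 -29.2 146.7  59.   52.9  -7. ] 0.0
   grasp [-47.2 -11.8 144.7  74.6  40.7 -22.8] 0.0
   lift [-47.2 -21.4 142.9  63.1  44.9  -7.1] 0.0
   mv [-31.9 -31.1 149.3  58.8  31.7  10.5] 0.0
   mv [-12.7 -34.9 151.3  35.4  18.3  47.6] 0.7
   mv [ 11.8 -28.1 147.8 -47.8  18.3 146.9] 1.27
   mv [ 24.7 -19.1 141.2 -57.3  26.5 166.7] 2.94
   pour [ 20.4 -14.  130.  -22.1  39.2 132.6] 0.0
   pour [ 14.2  -4.1 113.4  -4.3  61.5 114. ] 0.0
```

```bash
python3 - <<'E'
from plan import *
from bench import readout
s=readout.state()
pos,Rn=tcp((484,-190.7,36),8.1,0,40)
print(pos, Rn.apply([0,0,1]))
print("pre",delta(s,pos-110*Rn.apply([0,0,1]),Rn))
print("grasp",delta(s,pos,Rn))
E
```

```text
[454.8 603.9 284.3 177.7  53.6] [-0.04  0.01  0.14  0.04 -0.   -0.14]
[ 491.00012435 -189.70373477   27.57351113] [ 0.63637494  0.09056957 -0.76604444]
pre (array([ -9.9,  -1.2, -69.4]), array([ 0.026 , -0.1722, -0.0003]))
grasp (array([  60.1,    8.8, -153.7]), array([ 0.026 , -0.1722, -0.0003]))
```

Request:
arm_command(
  angular=[
    [0.008, -0.06, 0],
    [0.017, -0.12, 0],
    [0.026, -0.172, 0],
    [0.026, -0.172, 0],
    [0.026, -0.172, 0],
    [0.026, -0.172, 0],
    [0.026, -0.172, 0],
    [0.026, -0.172, 0],
    [0.026, -0.172, 0],
    [0.026, -0.172, 0],
  ],
  linear=[
    [-3, 0, -23],
    [-6, -1, -46],
    [-10, -1, -69],
    [2.8, 0.5, -84.7],
    [15.5, 2.4, -100],
    [28.3, 4.2, -115.4],
    [37, 5.5, -126],
    [41, 6, -130.7],
    [41, 6, -130.7],
    [41, 6, -130.7],
  ],
  hand=[0, 0, 0, 0, 0, 0, 0, 0, 0, 0],
)

```text
clock: 2.6
position: [472.2, -193.1, 51.2]
orientation: [179.9, -40.0, 8.1]
wrist_force: [-0.7, -0.8, -0.7]
finger_gap: 95.1
```

```bash
cat > snap.py <<'E'
import sys
from h import *
from bench import optics,readout
tag=sys.argv[1]
for a in sys.argv[2:]:
    n,u,v,w,h,s=a.split(","); u,v,w,h=map(int,(u,v,w,h));s=float(s)
    d=optics.get_image(n);np.savez(f"{n}_{tag}.npz",**d)
    cv2.imwrite(f"pics/{n}_{tag}.png",cv2.resize(d["frame"][v:v+h,u:u+w],None,fx=s,fy=s,interpolation=cv2.INTER_CUBIC))
s=readout.state();print(s["clock"],s["position"].round(1),s["orientation"].round(2),s["wrist_force"].round(1),s["joint_pos"].round(1),round(s["finger_gap"],1))
E
python3 snap.py a top,340,190,180,150,4 scene,300,160,200,150,4
```

```text
2.7 [ 472.  -193.    51.2] [179.92 -40.03   8.14] [-0.9 -0.5 -0.2] [-45.4 -14.5 140.2  52.4  40.7  -0.5] 95.1
```

View pics/top_a.png

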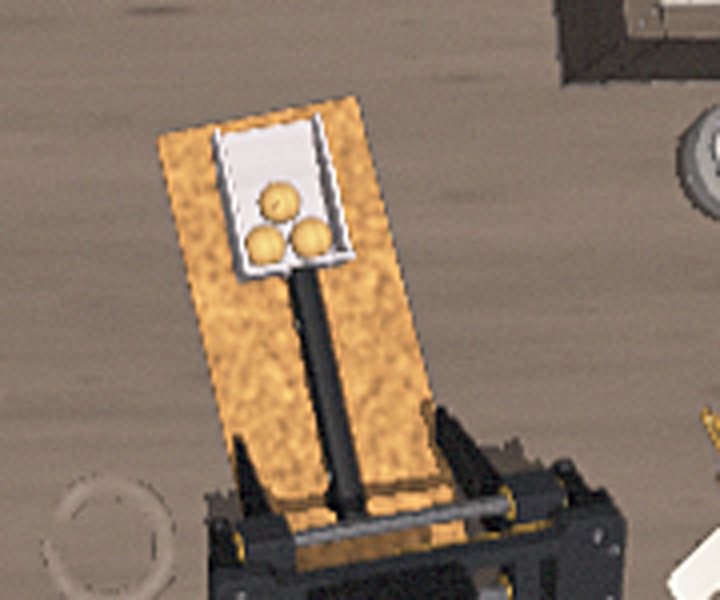

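View pics/scene_a.png

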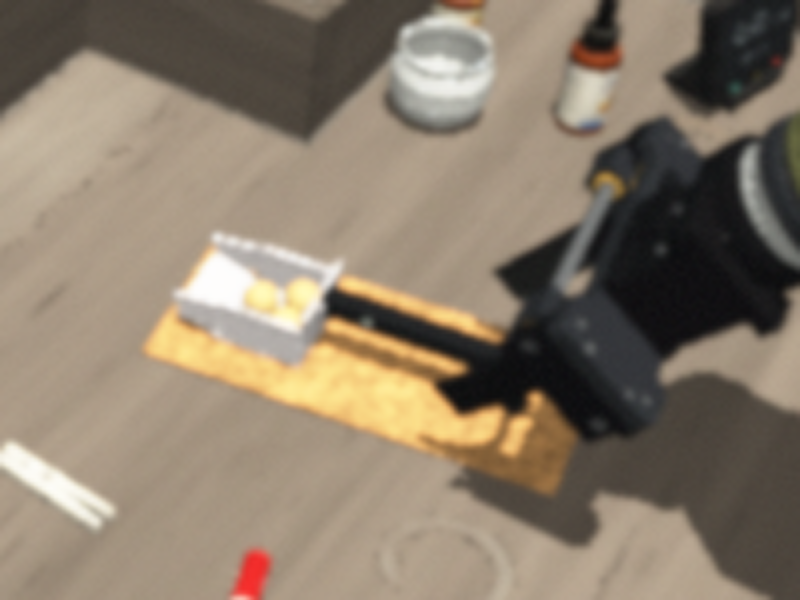

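Request:
arm_command(
  angular=[
    [0, 0, 0],
    [0, 0, 0],
    [0, 0, 0],
    [0, 0, 0],
    [0, 0, 0],
    [0, 0, 0],
    [0, 0, 0],
    [0, 0, 0],
    [0, 0, 0],
    [0, 0, 0],
    [0, 0, 0],
    [0, 0, 0],
  ],
  linear=[
    [5, 1, -6],
    [10, 1.8, -12],
    [15, 2.6, -18],
    [19, 3.3, -23],
    [19, 3.3, -23],
    [19, 3.3, -23],
    [19, 3.3, -23],
    [19, 3.3, -23],
    [19, 3.3, -23],
    [19, 3.3, -23],
    [19, 3.3, -23],
    [19, 3.3, -23],
  ],
  hand=[0, 0, 0, 0, 0, 0.5, 0.7, 0.8, 0.9, 1, 1, 1],
)

```text
clock: 4.2
position: [491.0, -189.7, 28.2]
orientation: [179.9, -40.0, 8.1]
wrist_force: [-0.2, 0.5, -0.4]
finger_gap: 30.5
```

Request:
arm_command(
  angular=[
    [0, 0, 0],
    [0, 0, 0],
    [0, 0, 0],
    [0, 0, 0],
  ],
  linear=[
    [0, 0, 0],
    [0, 0, 0],
    [0, 0, 0],
    [0, 0, 0],
  ],
  hand=[1, 1, 1, 1],
)

```text
clock: 4.7
position: [491.0, -189.7, 28.2]
orientation: [179.9, -40.0, 8.1]
wrist_force: [0.0, -0.0, -0.2]
finger_gap: 13.7
```

```bash
python3 snap.py b top,340,190,180,150,4 scene,300,160,200,150,4
```

```text
4.8 [ 491.  -189.7   28.2] [179.92 -40.03   8.14] [-0.2  0.1 -0.4] [-42.9  -9.1 138.7  56.5  36.8  -3.9] 13.3
```

View pics/top_b.png

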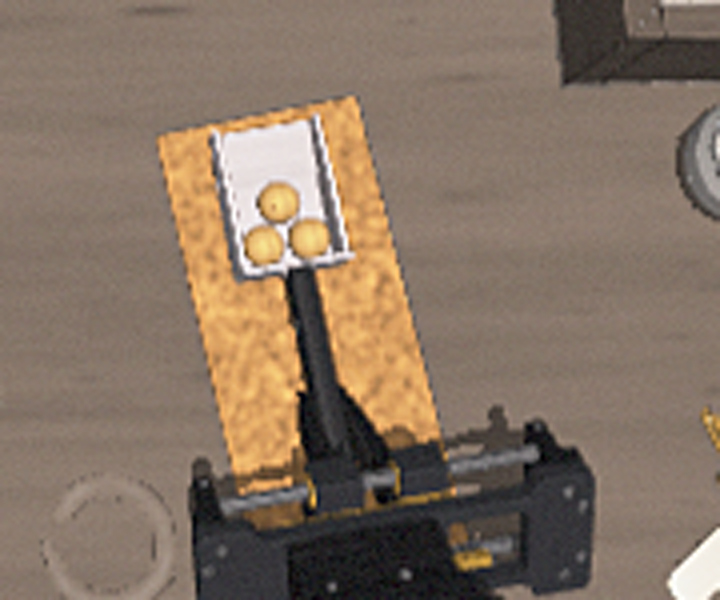

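Request:
arm_command(
  angular=[
    [0, 0, 0],
    [0, 0, 0],
    [0, 0, 0],
    [0, 0, 0],
    [0, 0, 0],
    [0, 0, 0],
    [0, 0, 0],
    [0, 0, 0],
    [0, 0, 0],
    [0, 0, 0],
    [0, 0, 0],
    [0, 0, 0],
  ],
  linear=[
    [0, 0, 2],
    [0, 0, 6],
    [0, 0, 13],
    [0, 0, 21],
    [0, 0, 30],
    [0, 0, 39],
    [0, 0, 48],
    [0, 0, 57],
    [0, 0, 65],
    [0, 0, 70],
    [0, 0, 72],
    [0, 0, 72],
  ],
  hand=[1, 1, 1, 1, 1, 1, 1, 1, 1, 1, 1, 1],
)

```text
clock: 6.3
position: [491.0, -189.6, 100.1]
orientation: [179.9, -40.0, 8.1]
wrist_force: [-0.2, 0.3, -2.0]
finger_gap: 13.8
```

```bash
python3 snap.py c top,340,190,180,150,4 scene,280,130,200,150,4; cat > sc.py <<'E'
# scoop pose in tool estimated: overlay at nominal rigid grasp
from h import *
import sys
E
python3 - <<'E'
from h import *
from bench import readout
d0=load("top_b.npz");d=load("top_c.npz");W0=cloud(d0);W=cloud(d)
# handle points ahead of fingers & pan white rim heights
for nm,WW,dd,zr in(("b",W0,d0,0),("c",W,d,72)):
    hsv=cv2.cvtColor(dd["frame"],cv2.COLOR_BGR2HSV)
    m=(WW[...,2]>zr+30)&(WW[...,2]<zr+60)&(WW[...,0]>525)&(WW[...,0]<566)&(abs(WW[...,1]+183)<12)
    P=WW[m]; A=np.c_[P[:,0]-545,np.ones(len(P))]; print(nm,len(P),np.linalg.lstsq(A,P[:,2],rcond=None)[0],np.linalg.lstsq(A,P[:,1],rcond=None)[0])
    m=(hsv[...,1]<40)&(hsv[...,2]>170)&(WW[...,2]>zr-2)&(WW[...,2]<zr+40)&(WW[...,0]>560)&(WW[...,0]<660)&(abs(WW[...,1]+178)<22)
    P=WW[m]; print(P.min(0),P.max(0)); 
    f=P[(P[:,0]>620)]; A=np.c_[f[:,0]-630,f[:,1]+170,np.ones(len(f))]; print("ramp",len(f),np.linalg.lstsq(A,f[:,2],rcond=None)[0])
E
```

```text
6.4 [ 490.8 -189.5   99.8] [179.96 -40.     8.12] [ 0.9  0.4 -0.8] [-42.9 -18.2 137.3  46.6  43.4   9. ] 13.8
b 161 [6.47939901e-03 4.15112041e+01] [ 1.50688089e-01 -1.81267429e+02]
[ 564.04880346 -199.97583647    1.31254986] [ 645.34166073 -156.09997461   39.96142589]
ramp 232 [ 0.34095145 -0.05945195 12.0529888 ]
c 192 [1.34404749e-03 1.13285723e+02] [ 1.46821397e-01 -1.81084090e+02]
[ 563.77482937 -199.54690075   74.13541537] [ 647.27164385 -156.03245843  111.88779366]
ramp 281 [ 0.37115628 -0.0962139  83.73703444]
```

View pics/top_c.png

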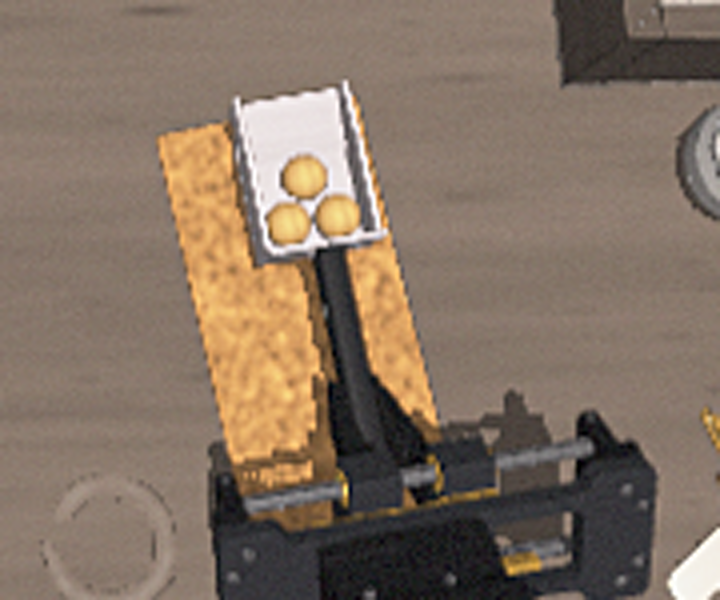

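View pics/scene_c.png

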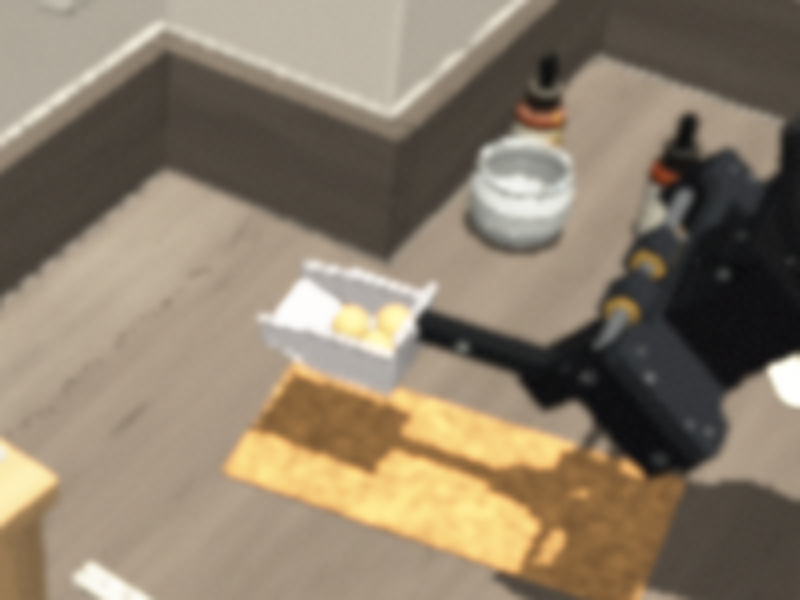

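```bash
cat > chk.py <<'E'
from plan import *
from bench import readout
t=40
def lipg(lip,yaw,pi): return np.array(lip)-(RR('z',yaw)*RR('y',pi)).apply([160,0,-18])
def run(wps,q,n=4):
    # wps: (lip xyz, yaw, pitch)
    pl=None
    for w in wps:
        for k in range(1,n+1) if pl is not None else [1]:
            a=w if pl is None else tuple(np.array(pl[i])+(np.array(w[i])-np.array(pl[i]))*k/n for i in range(3))
            pos,Rn=tcp(lipg(*a),a[1],a[2],t);q,e=ik(pos,Rn,q,p)
            print(np.round(a[0]),round(float(a[1]),1),round(float(a[2]),1),"tcp",pos.round(0),"q",q.round(1),round(e,2))
        pl=w
E
python3 - <<'E'
from chk import *
q=readout.state()["joint_pos"]
run([((642.5,-167,90),8.1,0),((585,-30,85),2,0),((585,165,75),-4,0),((673,161.5,75),-5,0),((673,161.5,48),-5,20),((673,161.5,44),-5,40)],q)
E
```

```text
[454.8 603.9 284.3 177.7  53.6] [-0.04  0.01  0.14  0.04 -0.   -0.14]
[ 642. -167.   90.] 8.1 0.0 tcp [ 491. -189.  100.] q [-42.8 -20.4 138.7  46.   43.9  10. ] 0.0
[ 628. -133.   89.] 6.6 0.0 tcp [ 476. -150.   98.] q [-39.2 -26.8 143.1  43.3  42.1  16.8] 0.0
[614. -98.  88.] 5.0 0.0 tcp [ 461. -112.   97.] q [-34.7 -33.4 147.1  39.2  40.5  25.7] 0.0
[599. -64.  86.] 3.5 0.0 tcp [447. -74.  96.] q [-28.9 -40.1 150.7  33.2  39.   37.1] 0.0
[585. -30.  85.] 2.0 0.0 tcp [432. -35.  95.] q [-21.7 -46.5 153.7  24.9  37.9  51.3] 0.0
[585.  19.  82.] 0.5 0.0 tcp [432.  17.  92.] q [ -8.7 -47.1 154.2  10.7  33.8  73.9] 0.0
[585.  68.  80.] -1.0 0.0 tcp [432.  70.  90.] q [  4.5 -44.1 153.1  -6.8  31.3 100. ] 0.0
[585. 116.  78.] -2.5 0.0 tcp [432. 123.  87.] q [ 16.7 -38.3 150.6 -23.9  31.5 125.7] 0.0
[585. 165.  75.] -4.0 0.0 tcp [432. 176.  85.] q [ 27.1 -31.  147.  -36.7  33.8 146.6] 0.0
[607. 164.  75.] -4.2 0.0 tcp [454. 175.  85.] q [ 25.5 -27.2 144.8 -37.2  31.8 146.4] 0.0
[629. 163.  75.] -4.5 0.0 tcp [477. 175.  85.] q [ 24.  -23.7 142.6 -37.6  30.1 146.3] 0.0
[651. 162.  75.] -4.
[... 196 characters left out ...]
. 175.  91.] q [ 20.1 -16.2 134.9 -27.5  31.9 134.9] 0.0
[673. 162.  62.] -5.0 10.0 tcp [525. 174.  97.] q [ 18.8 -14.7 131.7 -19.7  36.8 126.9] 0.0
[673. 162.  55.] -5.0 15.0 tcp [528. 174. 104.] q [ 17.5 -12.7 128.2 -14.   42.  121. ] 0.0
[673. 162.  48.] -5.0 20.0 tcp [533. 174. 109.] q [ 16.2 -10.2 124.5  -9.7  47.3 116.6] 0.0
[673. 162.  47.] -5.0 25.0 tcp [539. 173. 120.] q [ 14.9  -7.7 120.4  -6.3  53.3 113.1] 0.0
[673. 162.  46.] -5.0 30.0 tcp [546. 173. 131.] q [ 13.8  -4.8 116.2  -3.7  59.2 110.4] 0.0
[673. 162.  45.] -5.0 35.0 tcp [554. 172. 141.] q [ 12.7  -1.6 111.8  -1.7  65.  108.3] 0.0
[673. 162.  44.] -5.0 40.0 tcp [562. 171. 150.] q [ 11.7   1.9 107.3  -0.   70.8 106.7] 0.0
```

```bash
python3 - <<'E'
from chk import *
s=readout.state();q=s["joint_pos"]
run([((642.5,-167,90),8.1,0),((590,-40,130),2,0),((590,165,110),-4,0),((590,165,75),-4,0),((673,161.5,75),-5,0)],q,3)
for lip,yaw in(((590,-40,130),2),((590,165,110),-4),((590,165,75),-5)):
    pos,Rn=tcp(lipg(lip,yaw,0),yaw,0,40); print(delta(s,pos,Rn))
E
```

```text
[454.8 603.9 284.3 177.7  53.6] [-0.04  0.01  0.14  0.04 -0.   -0.14]
[ 642. -167.   90.] 8.1 0.0 tcp [ 491. -189.  100.] q [-42.8 -20.4 138.7  46.   43.9  10. ] 0.0
[ 625. -125.  103.] 6.1 0.0 tcp [ 473. -141.  113.] q [-38.1 -29.7 143.3  40.9  43.1  21.1] 0.0
[608. -82. 117.] 4.0 0.0 tcp [455. -93. 126.] q [-31.8 -39.1 147.1  33.5  42.9  35.2] 0.0
[590. -40. 130.] 2.0 0.0 tcp [437. -45. 140.] q [-23.4 -47.7 149.8  23.7  43.3  52.3] 0.0
[590.  28. 123.] 0.0 0.0 tcp [437.  28. 133.] q [ -5.7 -48.3 150.7   6.   37.9  80.9] 0.0
[590.  97. 117.] -2.0 0.0 tcp [437. 102. 126.] q [ 11.9 -42.8 148.9 -15.3  35.7 113.3] 0.0
[590. 165. 110.] -4.0 0.0 tcp [437. 176. 120.] q [ 26.7 -33.3 144.7 -32.7  37.4 141.5] 0.0
[590. 165.  98.] -4.0 0.0 tcp [437. 176. 108.] q [ 26.7 -32.3 145.4 -33.9  36.1 143. ] 0.0
[590. 165.  87.] -4.0 0.0 tcp [437. 176.  96.] q [ 26.7 -31.3 146.  -35.2  34.7 144.6] 0.0
[590. 165.  75.] -4.0 0.0 tcp [437. 176.  85.] q [ 26.7 -30.1 146.5 -36.7  33.3 146.4] 0.0
[618. 164.  75.] -4.3 0.0 tcp [465. 175.  85.] q [ 24.7 -25.5 143.8 -37.4  31.  146.3] 0.0
[645. 163.  75.] -4.7 0.0 tcp [493. 175.  85.] q [ 23.  -21.2 140.9 -37.9  29.  146.1] 0.0
[673. 162.  75.] -5.0 0.0 tcp [521. 175.  85.] q [ 21.5 -17.  137.9 -38.4  27.5 146. ] 0.0
(array([-53.7, 144.2,  39.8]), array([ 0.0005,  0.    , -0.1064]))
(array([-53.4, 365.2,  19.8]), array([ 0.0005, -0.    , -0.2111]))
(array([-53.2, 367.8, -15.2]), array([ 0.0005, -0.    , -0.2286]))
```

Request:
arm_command(
  angular=[
    [0, 0, -0.0015],
    [0, 0, -0.0044],
    [0, 0, -0.0103],
    [0, 0, -0.0192],
    [0, 0, -0.031],
    [0, 0, -0.0443],
    [0, 0, -0.0576],
    [0, 0, -0.0709],
    [0, 0, -0.0842],
    [0, 0, -0.096],
    [0, 0, -0.1033],
    [0, 0, -0.1064],
  ],
  linear=[
    [-0.7, 2, 0.6],
    [-2.2, 6, 1.7],
    [-5.2, 14, 3.9],
    [-9.7, 26, 7.2],
    [-15.7, 42, 11.7],
    [-22.4, 60, 16.7],
    [-29.1, 78, 21.7],
    [-35.8, 96, 26.7],
    [-42.5, 114, 31.7],
    [-48.5, 130, 36.1],
    [-52.2, 140, 38.9],
    [-53.7, 144, 40],
  ],
  hand=[1, 1, 1, 1, 1, 1, 1, 1, 1, 1, 1, 1],
)

```text
clock: 7.9
position: [436.8, -44.5, 139.9]
orientation: [180.0, -40.0, 2.1]
wrist_force: [0.4, -0.3, -0.3]
finger_gap: 13.7
```

```bash
python3 snap.py d top,260,160,200,150,4;python3 - <<'E'
from chk import *
s=readout.state()
for lip,yaw in(((590,165,110),-4),((590,165,75),-5)):
    pos,Rn=tcp(lipg(lip,yaw,0),yaw,0,40); print(delta(s,pos,Rn))
E
```

```text
7.95 [436.9 -44.5 140. ] [179.96 -40.04   2.09] [ 0.1 -0.5 -2.1] [-23.3 -48.3 150.1  23.6  43.5  52.5] 13.7
[454.8 603.9 284.3 177.7  53.6] [-0.04  0.01  0.14  0.04 -0.   -0.14]
(array([  0.6, 220.2, -20.4]), array([ 0.0005,  0.0007, -0.1059]))
(array([  0.8, 222.8, -55.4]), array([ 0.0005,  0.0007, -0.1234]))
```

View pics/top_d.png

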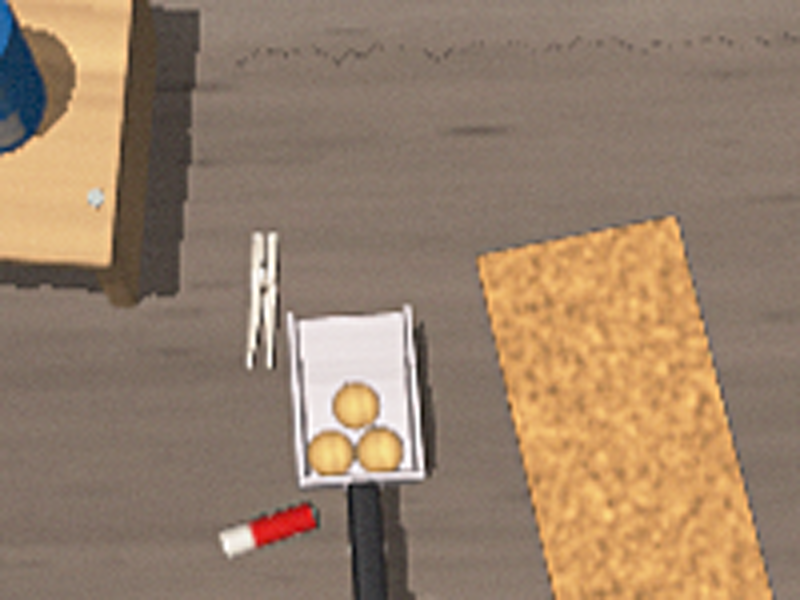

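Request:
arm_command(
  angular=[
    [0, 0, -0.0015],
    [0, 0, -0.005],
    [0, 0, -0.0115],
    [0, 0, -0.0217],
    [0, 0, -0.0337],
    [0, 0, -0.0462],
    [0, 0, -0.0587],
    [0, 0, -0.0712],
    [0, 0, -0.0833],
    [0, 0, -0.0943],
    [0, 0, -0.102],
    [0, 0.0007, -0.106],
  ],
  linear=[
    [0, 3, -0.3],
    [0, 10, -1],
    [0, 24, -2.2],
    [0, 45, -4.1],
    [0, 70, -6.4],
    [0, 96, -8.8],
    [0, 122, -11.1],
    [0, 148, -13.5],
    [0, 173, -15.8],
    [0, 196, -17.9],
    [0.3, 212, -19.3],
    [0.6, 220, -20.2],
  ],
  hand=[1, 1, 1, 1, 1, 1, 1, 1, 1, 1, 1, 1],
)

```text
clock: 9.45
position: [437.3, 176.5, 119.1]
orientation: [180.0, -39.9, -4.0]
wrist_force: [-0.6, 0.4, -0.6]
finger_gap: 13.9
```

```bash
python3 snap.py e top,110,120,200,150,4 scene,100,180,200,150,4;python3 - <<'E'
from chk import *
s=readout.state()
for lip,yaw in(((590,167,75),-5),((600,166.5,75),-5),((673,161.5,75),-5)):
    pos,Rn=tcp(lipg(lip,yaw,0),yaw,0,40); print(delta(s,pos,Rn))
# current lip overlay
sR=R.from_euler('xyz',s["orientation"],degrees=True)
Rs=sR*RR('x',-180)*RR('y',40)
g=s["position"]-sR.apply([0,0,11]); M=np.eye(4);M[:3,:3]=Rs.as_matrix();M[:3,3]=g
print("lip",tf(M,[160,0,-18]),Rs.as_euler('xyz',degrees=True))
for n,u,v in(("top",110,120),("scene",100,180)):
    im=cv2.imread(f"pics/{n}_e.png");d=load(f"{n}_e.npz");draw(d,im,4,np.array([u,v]),M,scoopsegs,(0,0,255));cv2.imwrite(f"pics/{n}_eo.png",im)
E
```

```text
9.55 [437.3 176.2 119.1] [179.97 -39.9   -3.93] [ 0.  -0.2 -1.8] [ 26.8 -31.8 144.  -33.1  36.9 142. ] 13.8
[454.8 603.9 284.3 177.7  53.6] [-0.04  0.01  0.14  0.04 -0.   -0.14]
(array([  0.3,   4.1, -34.5]), array([ 0.0003, -0.0017, -0.0183]))
(array([ 10.3,   3.6, -34.5]), array([ 0.0003, -0.0017, -0.0183]))
(array([ 83.3,  -1.4, -34.5]), array([ 0.0003, -0.0017, -0.0183]))
lip [[589.87032953 165.70060746 109.28015416]] [-0.02472763  0.09698496 -3.95063028]
```

View pics/top_eo.png

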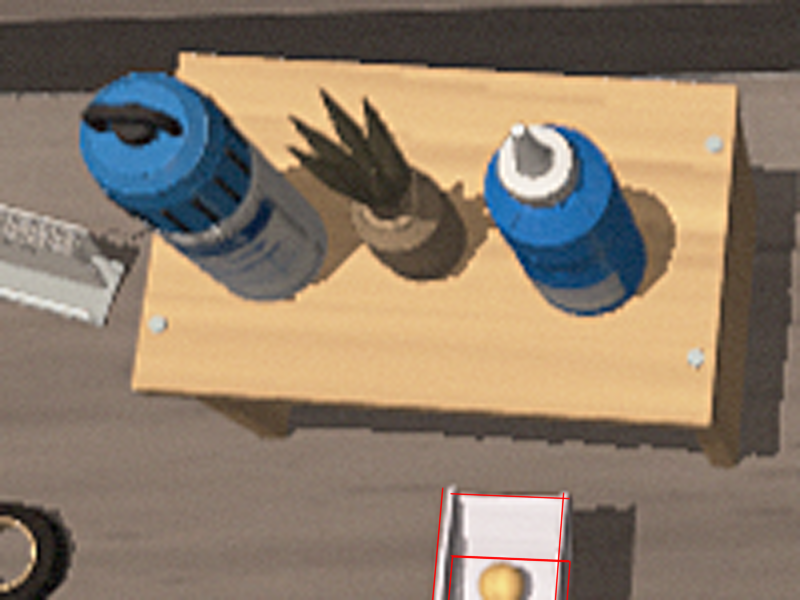

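View pics/scene_eo.png

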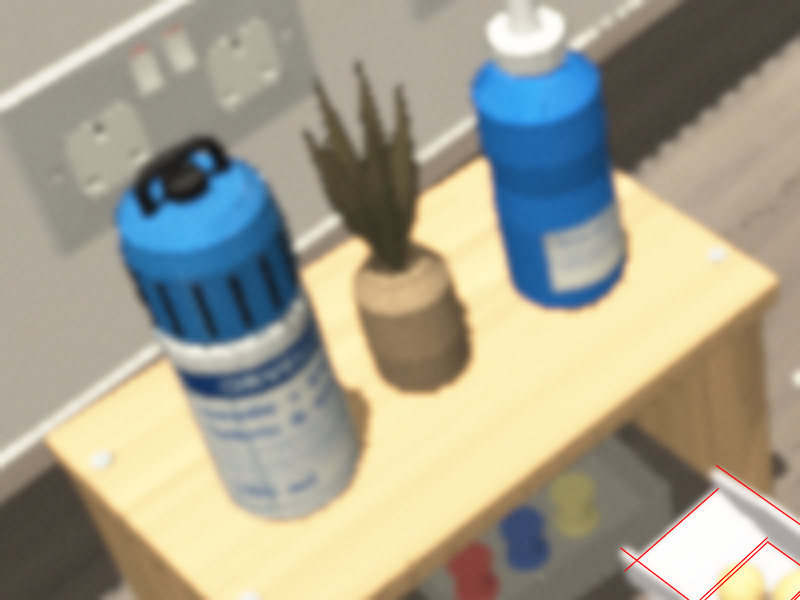

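Request:
arm_command(
  angular=[
    [0, 0, -0.002],
    [0, 0, -0.004],
    [0, -0.001, -0.008],
    [0, -0.0017, -0.012],
    [0, -0.0017, -0.015],
    [0, -0.0017, -0.018],
    [0, -0.0017, -0.018],
    [0, -0.0017, -0.018],
    [0, -0.0017, -0.018],
    [0, -0.0017, -0.018],
    [0, -0.0017, -0.018],
    [0, -0.0017, -0.018],
  ],
  linear=[
    [0, 1, -2],
    [0, 2, -7],
    [0, 3, -14],
    [1, 4, -21],
    [3, 4, -28],
    [6, 4, -33],
    [11, 3.5, -34.5],
    [17, 3.2, -34.5],
    [23, 2.8, -34.5],
    [29, 2.4, -34.5],
    [33, 2, -34.5],
    [35, 2, -34.5],
  ],
  hand=[1, 1, 1, 1, 1, 1, 1, 1, 1, 1, 1, 1],
)

```text
clock: 11.05
position: [472.6, 178.2, 84.7]
orientation: [180.0, -40.0, -5.0]
wrist_force: [-0.2, 0.4, -1.2]
finger_gap: 13.9
```

```bash
python3 snap.py f top,110,150,220,150,3.6 scene,150,240,200,150,4;python3 - <<'E'
from chk import *
s=readout.state()
pos,Rn=tcp(lipg((673,161.5,75),-5,0),-5,0,40); print(delta(s,pos,Rn))
sR=R.from_euler('xyz',s["orientation"],degrees=True)
Rs=sR*RR('x',-180)*RR('y',40)
g=s["position"]-sR.apply([0,0,11]); M=np.eye(4);M[:3,:3]=Rs.as_matrix();M[:3,3]=g
print("lip",tf(M,[160,0,-18]),Rs.as_euler('xyz',degrees=True))
im=cv2.imread(f"pics/scene_f.png");d=load(f"scene_f.npz");draw(d,im,4,np.array([150,240]),M,scoopsegs,(0,0,255))
tin=T2(690.5,158.5,-10.2,34);draw(d,im,4,np.array([150,240]),tin,tinsegs,(0,255,0));cv2.imwrite(f"pics/scene_fo.png",im)
E
```

```text
11.15 [472.4 178.2  84.6] [179.98 -40.    -4.97] [-0.4  0.6 -0.7] [ 24.9 -21.4 141.3 -39.7  30.2 149.4] 14.0
[454.8 603.9 284.3 177.7  53.6] [-0.04  0.01  0.14  0.04 -0.   -0.14]
(array([48.2, -3.4, -0. ]), array([ 0.0003, -0.0001, -0.0002]))
lip [[624.79537892 164.90923549  75.01932878]] [-1.79107121e-02  3.05186024e-03 -4.98911545e+00]
```

View pics/top_f.png

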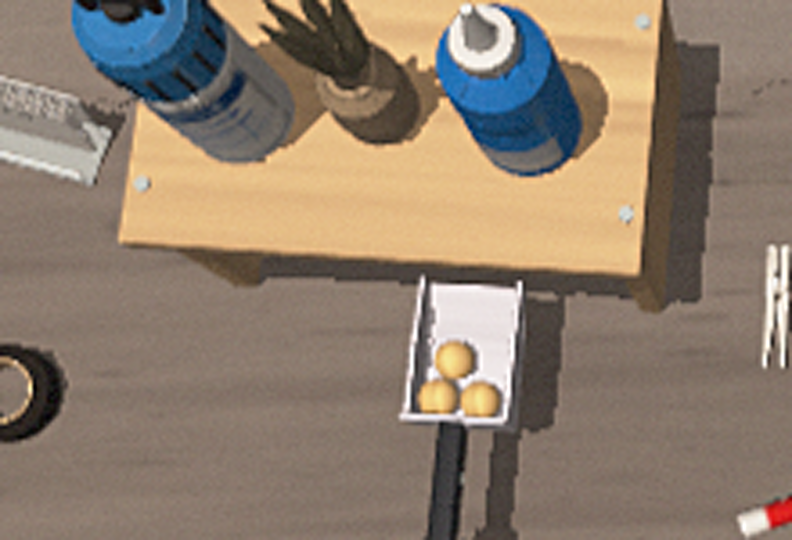

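View pics/scene_fo.png

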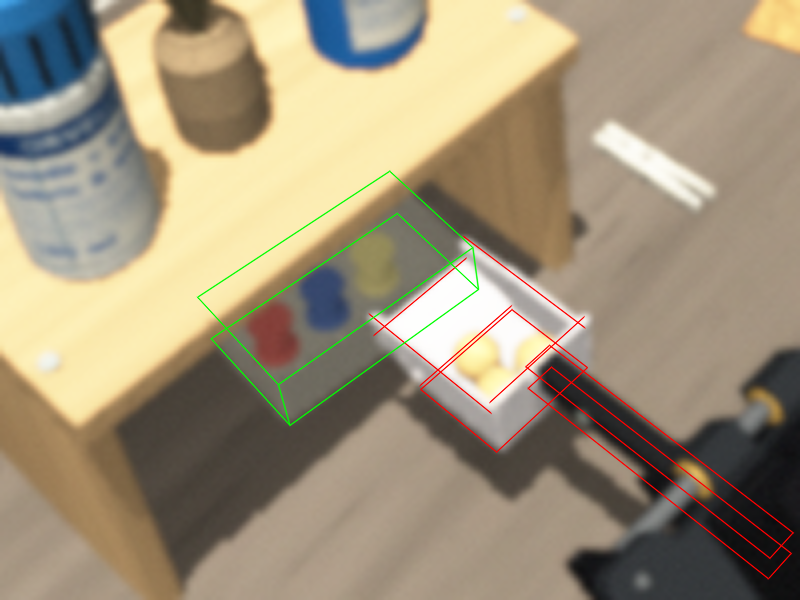

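Request:
arm_command(
  angular=[
    [0, 0, 0],
    [0, 0, 0],
    [0, 0, 0],
    [0, 0, 0],
    [0, 0, 0],
    [0, 0, 0],
    [0, 0, 0],
    [0, 0, 0],
    [0, 0, 0],
    [0, 0, 0],
    [0, 0, 0],
  ],
  linear=[
    [1.5, -0.1, 0],
    [5, -0.4, 0],
    [10, -0.7, 0],
    [16, -1.1, 0],
    [22, -1.5, 0],
    [28, -2, 0],
    [34, -2.5, 0],
    [40, -3, 0],
    [45, -3.4, 0],
    [48, -3.4, 0],
    [48, -3.4, 0],
  ],
  hand=[1, 1, 1, 1, 1, 1, 1, 1, 1, 1, 1],
)

```text
clock: 12.52
position: [520.7, 174.8, 84.7]
orientation: [180.0, -40.0, -5.0]
wrist_force: [0.4, 0.2, -0.3]
finger_gap: 13.7
```

```bash
cat > ov.py <<'E'
from chk import *
import sys
tag=sys.argv[1]
s=readout.state()
sR=R.from_euler('xyz',s["orientation"],degrees=True)
Rs=sR*RR('x',-180)*RR('y',40)
g=s["position"]-sR.apply([0,0,11]); M=np.eye(4);M[:3,:3]=Rs.as_matrix();M[:3,3]=g
print("lip",tf(M,[160,0,-18]),Rs.as_euler('xyz',degrees=True))
im=cv2.imread(f"pics/scene_{tag}.png");d=load(f"scene_{tag}.npz");draw(d,im,4,np.array([150,240]),M,scoopsegs,(0,0,255))
tin=T2(690.5,158.5,-10.2,34);draw(d,im,4,np.array([150,240]),tin,tinsegs,(0,255,0));cv2.imwrite(f"pics/scene_{tag}o.png",im)
E
python3 snap.py g top,110,150,220,150,3.6 scene,150,240,200,150,4;python3 ov.py g
python3 - <<'E'
from chk import *
s=readout.state()
for lz,pi in((72,5),(65,10),(57,15),(50,20),(48,25),(46,30),(45,35),(44,40)):
    pos,Rn=tcp(lipg((673,161.5,lz),-5,pi),-5,pi,40); print(pi,delta(s,pos,Rn))
E
```

```text
12.625 [520.3 174.8  84.5] [179.97 -39.99  -4.97] [-0.9 -0.1 -0.9] [ 21.5 -14.6 136.4 -39.4  26.8 147.1] 14.1
[454.8 603.9 284.3 177.7  53.6] [-0.04  0.01  0.14  0.04 -0.   -0.14]
lip [[672.67268828 161.47746648  74.8859744 ]] [-0.02612118  0.01289279 -4.9871462 ]
[454.8 603.9 284.3 177.7  53.6] [-0.04  0.01  0.14  0.04 -0.   -0.14]
5 (array([ 1.7, -0.1, 10.4]), array([ 0.008 ,  0.0867, -0.0002]))
10 (array([ 4.3, -0.3, 16.5]), array([ 0.0156,  0.1736, -0.0003]))
15 (array([ 8. , -0.6, 21.3]), array([ 0.0232,  0.2605, -0.0003]))
20 (array([12.8, -1. , 26.8]), array([ 3.080e-02,  3.475e-01, -3.000e-04]))
25 (array([18.6, -1.5, 36.8]), array([ 3.840e-02,  4.344e-01, -3.000e-04]))
30 (array([25.5, -2.2, 46.3]), array([ 4.600e-02,  5.213e-01, -3.000e-04]))
35 (array([33.3, -2.8, 56.1]), array([ 5.360e-02,  6.083e-01, -4.000e-04]))
40 (array([42.1, -3.6, 65.1]), array([ 6.120e-02,  6.952e-01, -4.000e-04]))
```

View pics/scene_go.png

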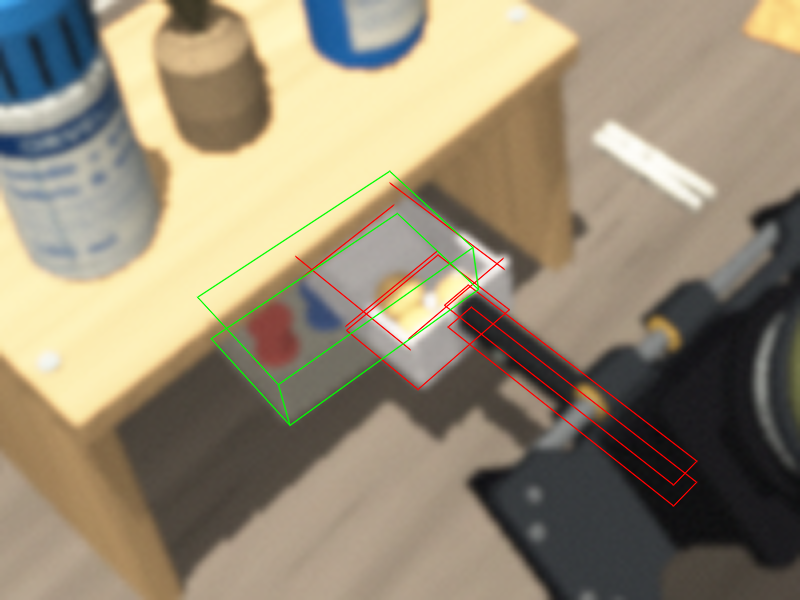

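View pics/top_g.png

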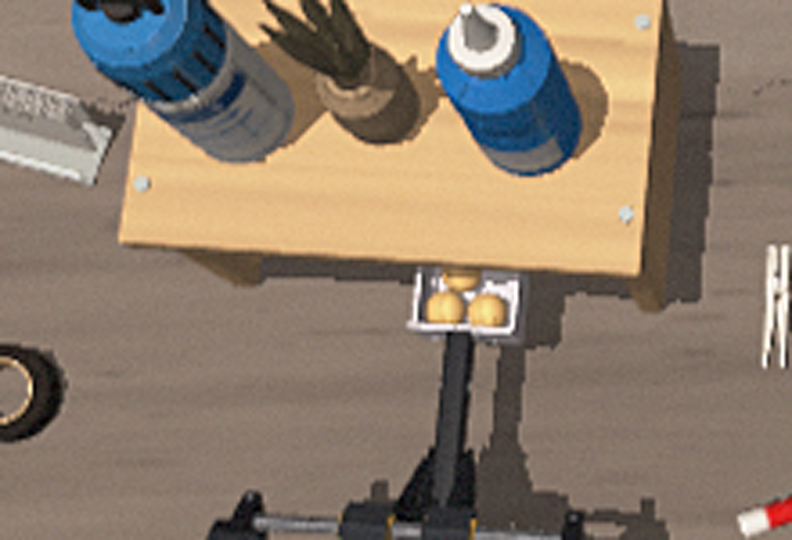

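Request:
arm_command(
  angular=[
    [0.004, 0.0437, 0],
    [0.008, 0.0867, 0],
    [0.0118, 0.13, 0],
    [0.0156, 0.1736, 0],
    [0.0156, 0.1736, 0],
    [0.0156, 0.1736, 0],
    [0.0194, 0.217, 0],
    [0.0232, 0.2605, 0],
    [0.027, 0.304, 0],
    [0.0308, 0.3475, 0],
    [0.0308, 0.3475, 0],
    [0.0308, 0.3475, 0],
  ],
  linear=[
    [0.8, 0, 5],
    [1.7, -0.1, 10.4],
    [3, -0.2, 13.5],
    [4.3, -0.3, 16.5],
    [4.3, -0.3, 16.5],
    [4.3, -0.3, 16.5],
    [6.1, -0.4, 19],
    [8, -0.6, 21.3],
    [10.4, -0.8, 24],
    [12.8, -1, 26.8],
    [12.8, -1, 26.8],
    [12.8, -1, 26.8],
  ],
  hand=[1, 1, 1, 1, 1, 1, 1, 1, 1, 1, 1, 1],
)

```text
clock: 14.12
position: [532.3, 173.7, 110.4]
orientation: [180.0, -20.0, -5.0]
wrist_force: [-1.0, 0.1, -1.2]
finger_gap: 13.7
```

```bash
python3 snap.py h top,110,150,220,150,3.6 scene,150,240,200,150,4;python3 ov.py h
python3 - <<'E'
from chk import *
s=readout.state()
for lz,pi in((50,20),(49,22.5),(48,25),(47,27.5),(46,30),(46,32.5),(45,35),(45,37),(45,39)):
    pos,Rn=tcp(lipg((673,161.5,lz),-5,pi),-5,pi,40); print(pi,delta(s,pos,Rn))
E
```

```text
14.225 [532.3 173.7 110.5] [179.97 -19.96  -4.96] [-1.  -0.1 -2.3] [ 16.2  -9.1 123.5  -9.7  47.3 116.6] 14.0
[454.8 603.9 284.3 177.7  53.6] [-0.04  0.01  0.14  0.04 -0.   -0.14]
lip [[672.16142493 161.55650728  49.11797068]] [-0.02675888 20.03868482 -4.97738064]
[454.8 603.9 284.3 177.7  53.6] [-0.04  0.01  0.14  0.04 -0.   -0.14]
20 (array([ 0.8, -0. ,  0.8]), array([ 0.0004, -0.0007, -0.0006]))
22.5 (array([ 3.6, -0.2,  5.9]), array([ 0.0042,  0.0428, -0.0006]))
25 (array([ 6.7, -0.5, 10.8]), array([ 0.008 ,  0.0862, -0.0006]))
27.5 (array([10. , -0.8, 15.6]), array([ 0.0118,  0.1297, -0.0006]))
30 (array([13.5, -1.1, 20.2]), array([ 0.0155,  0.1732, -0.0006]))
32.5 (array([17.3, -1.4, 25.7]), array([ 0.0193,  0.2166, -0.0006]))
35 (array([21.4, -1.8, 30. ]), array([ 0.0231,  0.2601, -0.0006]))
37 (array([24.8, -2.1, 34.2]), array([ 0.0262,  0.2949, -0.0006]))
39 (array([28.3, -2.4, 38.2]), array([ 0.0292,  0.3296, -0.0006]))
```

View pics/scene_ho.png

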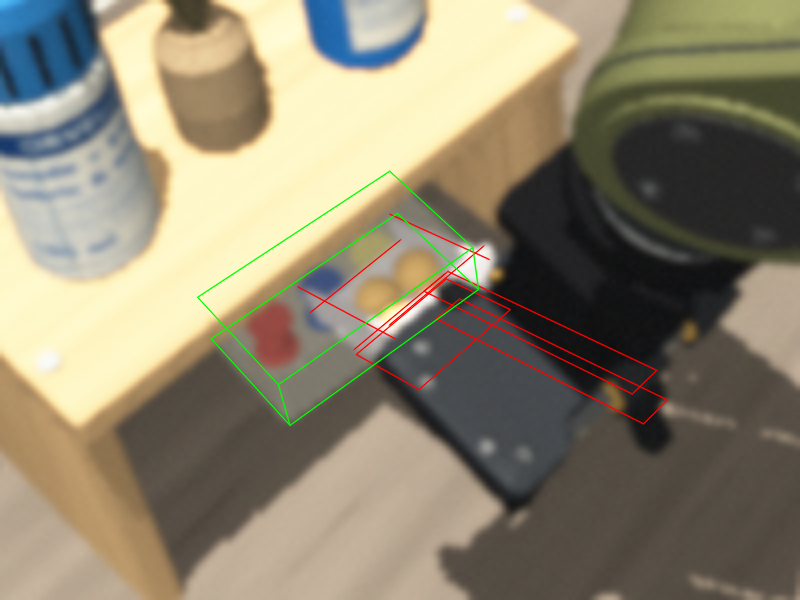

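View pics/top_h.png

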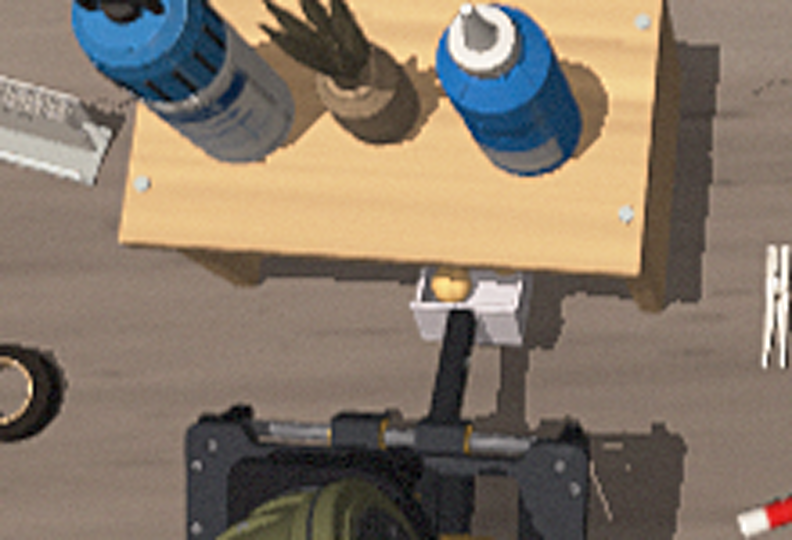

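Request:
arm_command(
  angular=[
    [0.0042, 0.043, 0],
    [0.008, 0.086, 0],
    [0.0118, 0.13, 0],
    [0.0155, 0.173, 0],
    [0.0155, 0.173, 0],
    [0.0193, 0.217, 0],
    [0.0231, 0.26, 0],
    [0.0262, 0.295, 0],
    [0.0262, 0.295, 0],
    [0.0262, 0.295, 0],
    [0.0262, 0.295, 0],
    [0.0262, 0.295, 0],
  ],
  linear=[
    [3.6, -0.2, 5.9],
    [6.7, -0.5, 10.8],
    [10, -0.8, 15.6],
    [13.5, -1.1, 20.2],
    [13.5, -1.1, 20.2],
    [17.3, -1.4, 25.7],
    [21.4, -1.8, 30],
    [24.8, -2.1, 34.2],
    [24.8, -2.1, 34.2],
    [24.8, -2.1, 34.2],
    [24.8, -2.1, 34.2],
    [24.8, -2.1, 34.2],
  ],
  hand=[1, 1, 1, 1, 1, 1, 1, 1, 1, 1, 1, 1],
)

```text
clock: 15.72
position: [556.7, 171.7, 144.5]
orientation: [180.0, -3.0, -5.0]
wrist_force: [-0.3, -0.3, -1.6]
finger_gap: 13.9
```

```bash
python3 snap.py i top,110,150,220,150,3.6 scene,150,240,200,150,4;python3 ov.py i
```

```text
15.825 [556.9 171.7 144.6] [-180.     -2.99   -4.96] [-0.  -0.1 -1.3] [ 12.3   0.5 109.3  -1.   67.4 107.6] 13.7
[454.8 603.9 284.3 177.7  53.6] [-0.04  0.01  0.14  0.04 -0.   -0.14]
lip [[672.83095182 161.61891556  44.95380882]] [ 3.73122364e-03  3.70050781e+01 -4.95716271e+00]
```

View pics/scene_i.png

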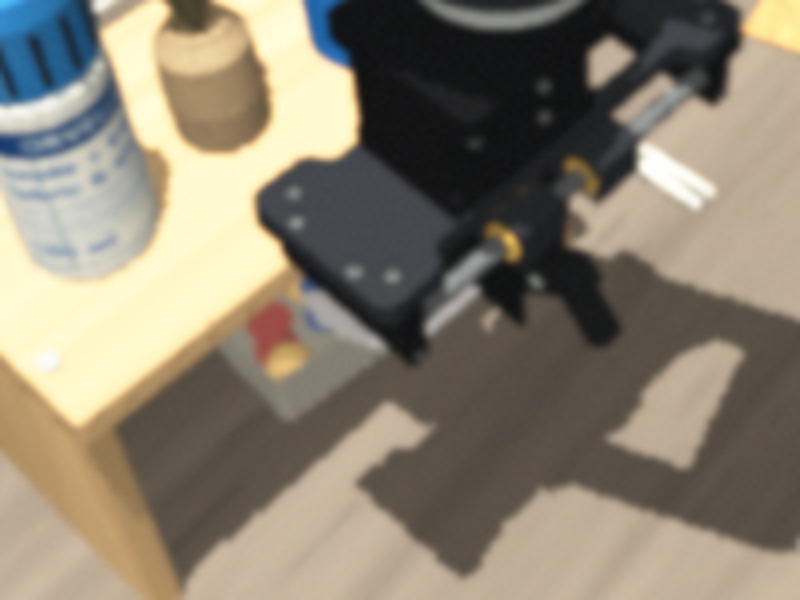

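View pics/top_i.png

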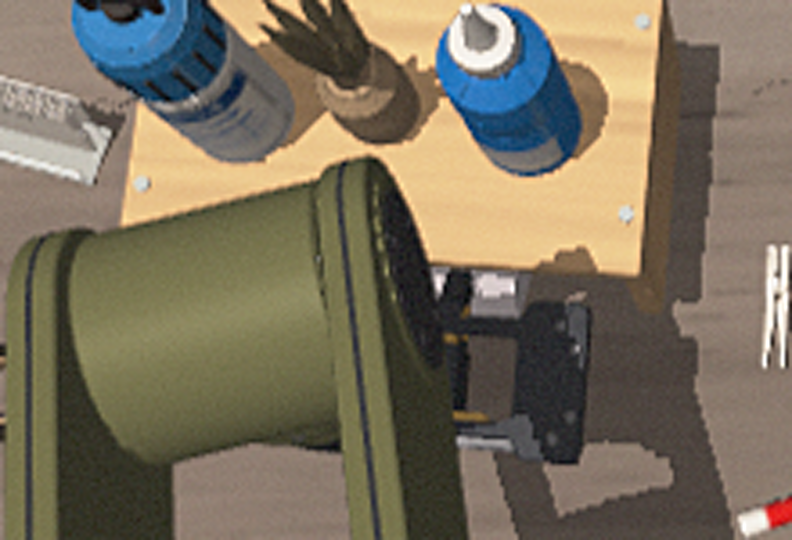

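Request:
arm_command(
  angular=[
    [0.003, 0.035, 0],
    [0.006, 0.07, 0],
    [0.006, 0.07, 0],
    [0.006, 0.07, 0],
    [0.006, 0.07, 0],
    [0.006, 0.07, 0],
  ],
  linear=[
    [3.5, -0.3, 4],
    [7.2, -0.6, 8.2],
    [7.2, -0.6, 8.2],
    [7.2, -0.6, 8.2],
    [7.2, -0.6, 8.2],
    [7.2, -0.6, 8.2],
  ],
  hand=[1, 1, 1, 1, 1, 1],
)

```text
clock: 16.58
position: [563.8, 171.1, 152.7]
orientation: [180.0, 1.0, -5.0]
wrist_force: [0.2, 0.3, -1.7]
finger_gap: 13.7
```

```bash
python3 snap.py j top,110,150,220,150,3.6 scene,180,280,100,80,7; python3 - <<'E'
from chk import *
s=readout.state()
for lx,lz,pi in((671,47,35),(669,52,30),(664,60,22),(657,68,14),(648,76,7),(640,82,0),(600,82,0)):
    ly=161.5+(673-lx)*.087
    pos,Rn=tcp(lipg((lx,ly,lz),-5,pi),-5,pi,40); print(pi,delta(s,pos,Rn))
E
```

```text
16.675 [563.9 171.1 152.7] [180.     1.03  -4.95] [ 0.2 -0.3 -0.3] [ 11.5   3.2 105.7   0.3  72.2 106.4] 13.7
[454.8 603.9 284.3 177.7  53.6] [-0.04  0.01  0.14  0.04 -0.   -0.14]
35 (array([-12.2,   1. , -10.2]), array([-0.0091, -0.1049, -0.0008]))
30 (array([-22.1,   1.9, -16. ]), array([-0.0166, -0.1919, -0.0008]))
22 (array([-37.6,   3.2, -26.6]), array([-0.0287, -0.331 , -0.0008]))
14 (array([-52.4,   4.5, -38.5]), array([-0.0409, -0.4701, -0.0008]))
7 (array([-65.9,   5.7, -48.6]), array([-0.0515, -0.5918, -0.0008]))
0 (array([-76.2,   6.6, -61.2]), array([-6.210e-02, -7.135e-01, -7.000e-04]))
0 (array([-116.2,   10.1,  -61.2]), array([-6.210e-02, -7.135e-01, -7.000e-04]))
```

View pics/scene_j.png

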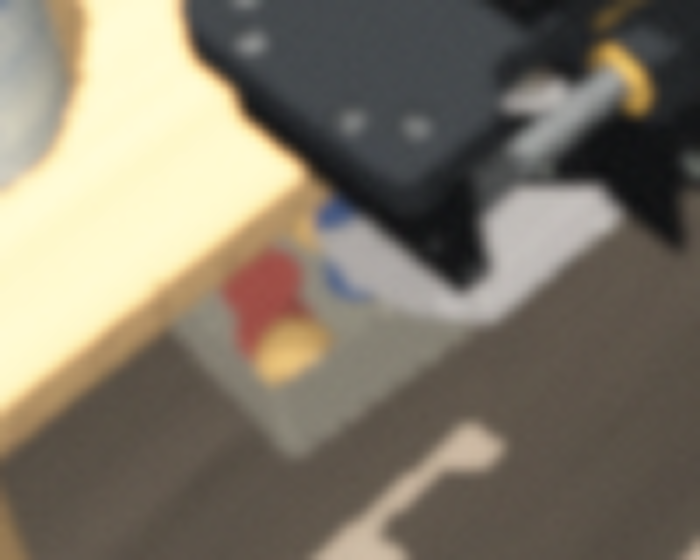

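View pics/top_j.png

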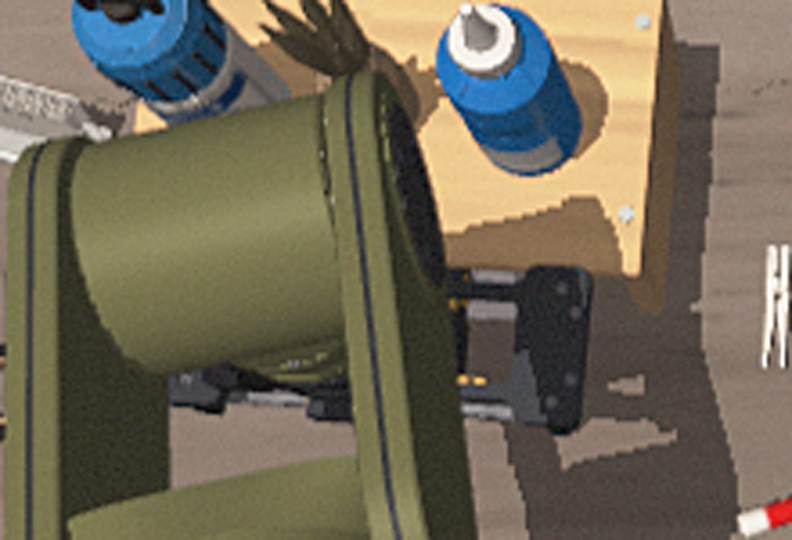

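Request:
arm_command(
  angular=[
    [-0.009, -0.105, 0],
    [-0.0166, -0.192, 0],
    [-0.0226, -0.261, 0],
    [-0.0287, -0.331, 0],
    [-0.0348, -0.4, 0],
    [-0.0409, -0.47, 0],
    [-0.0462, -0.531, 0],
    [-0.0515, -0.592, 0],
    [-0.0568, -0.653, 0],
    [-0.062, -0.7135, 0],
    [-0.062, -0.7135, 0],
    [-0.062, -0.7135, 0],
  ],
  linear=[
    [-12, 1, -10],
    [-22, 1.9, -16],
    [-30, 2.5, -21],
    [-37.6, 3.2, -26.6],
    [-45, 3.9, -32.5],
    [-52.4, 4.5, -38.5],
    [-59, 5.1, -43.5],
    [-66, 5.7, -48.6],
    [-71, 6.1, -55],
    [-76, 6.6, -61],
    [-95, 8, -61],
    [-116, 10, -61],
  ],
  hand=[1, 1, 1, 1, 1, 1, 1, 1, 1, 1, 1, 1],
)

```text
clock: 18.18
position: [447.1, 180.9, 91.4]
orientation: [180.0, -40.0, -5.0]
wrist_force: [0.2, -0.3, -0.2]
finger_gap: 13.9
```

```bash
python3 snap.py k top,110,150,220,170,3.5 scene,150,240,200,150,4;python3 ov.py k
```

```text
18.275 [446.4 181.2  91.1] [179.98 -39.97  -4.89] [ 0.   0.1 -0.5] [ 27.3 -26.1 143.6 -38.6  33.3 149.5] 13.5
[454.8 603.9 284.3 177.7  53.6] [-0.04  0.01  0.14  0.04 -0.   -0.14]
lip [[598.78897647 168.11845367  81.41253436]] [-0.0169772   0.03402518 -4.89975113]
```

View pics/scene_k.png

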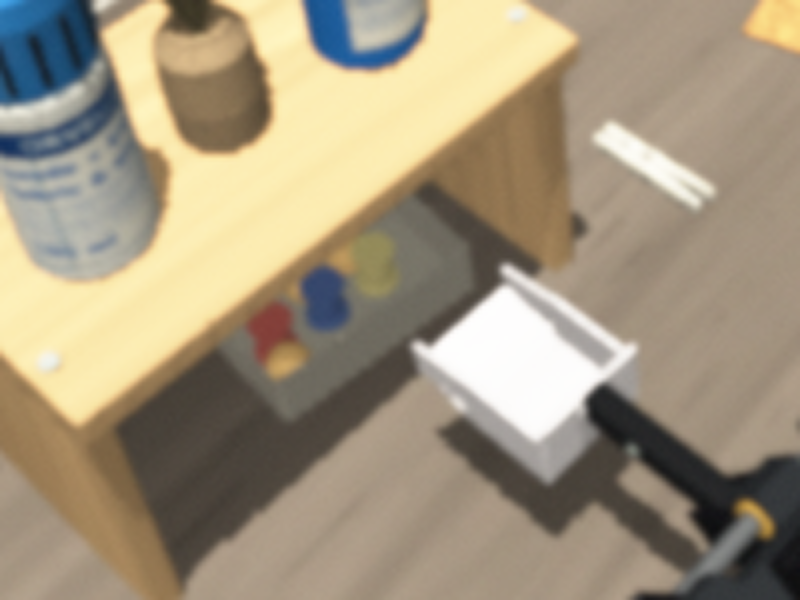

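View pics/top_k.png

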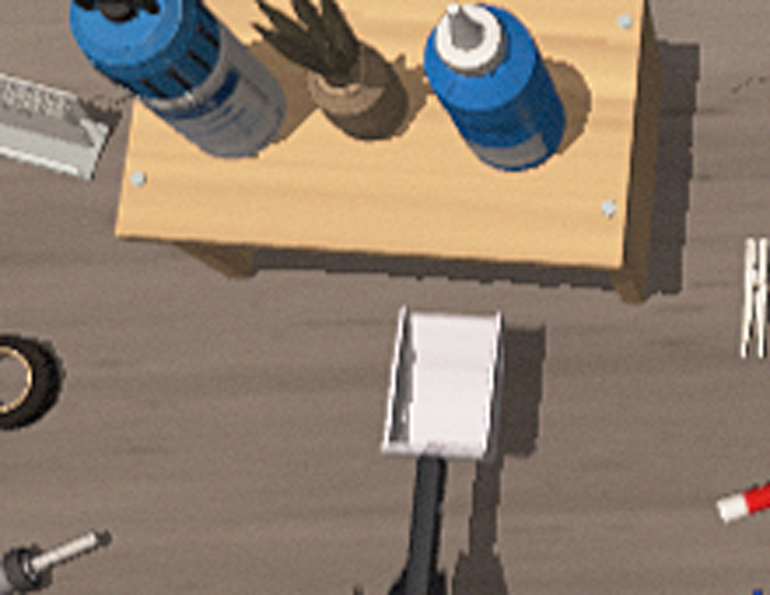

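Request:
arm_command(
  angular=[
    [0, 0, 0.005],
    [0, 0, 0.01],
    [0, 0, 0.015],
    [0, 0, 0.025],
    [0, 0, 0.038],
    [0, 0, 0.05],
    [0, 0, 0.063],
    [0, 0, 0.076],
    [0, 0, 0.09],
    [0, 0, 0.104],
    [0, 0, 0.115],
    [0, 0, 0.1204],
  ],
  linear=[
    [-3, -2, 10],
    [-7, -5, 22],
    [-9.4, -15, 30],
    [-9.4, -35, 33],
    [-9.4, -60, 36],
    [-9.4, -88, 38],
    [-9.4, -116, 40],
    [-9.4, -144, 42],
    [-9.4, -172, 44],
    [-9.4, -198, 46],
    [-9.4, -217, 48],
    [-9.4, -226, 49],
  ],
  hand=[1, 1, 1, 1, 1, 1, 1, 1, 1, 1, 1, 1],
)

```text
clock: 19.77
position: [437.3, -46.9, 140.9]
orientation: [179.9, -40.0, 1.9]
wrist_force: [0.1, -0.6, -1.3]
finger_gap: 13.9
```

```bash
python3 - <<'E'
from plan import *
from bench import readout
s=readout.state();print(s["position"].round(1))
print(delta(s,(491,-189.7,70),Rt(8.1,40)),delta(s,(491,-189.7,31),Rt(8.1,40)))
E
```

```text
[454.8 603.9 284.3 177.7  53.6] [-0.04  0.01  0.14  0.04 -0.   -0.14]
[437.3 -46.9 140.9]
(array([  53.7, -142.8,  -70.9]), array([0.0015, 0.0003, 0.1091])) (array([  53.7, -142.8, -109.9]), array([0.0015, 0.0003, 0.1091]))
```

Request:
arm_command(
  angular=[
    [0, 0, 0.005],
    [0, 0, 0.015],
    [0, 0, 0.03],
    [0, 0, 0.05],
    [0, 0, 0.07],
    [0, 0, 0.09],
    [0, 0, 0.103],
    [0, 0, 0.109],
    [0, 0, 0.109],
    [0, 0, 0.109],
    [0, 0, 0.109],
    [0, 0, 0.109],
  ],
  linear=[
    [3, -8, -3],
    [8, -22, -8],
    [16, -42, -16],
    [25, -66, -25],
    [34, -92, -35],
    [44, -118, -46],
    [51, -136, -58],
    [53.7, -142.8, -70],
    [53.7, -142.8, -82],
    [53.7, -142.8, -93],
    [53.7, -142.8, -102],
    [53.7, -142.8, -106],
  ],
  hand=[1, 1, 1, 1, 1, 1, 1, 1, 1, 1, 1, 1],
)

```text
clock: 21.28
position: [490.7, -189.1, 34.1]
orientation: [179.9, -40.0, 8.2]
wrist_force: [0.1, 0.0, -1.2]
finger_gap: 13.8
```

```bash
python3 snap.py l top,340,190,180,150,4 scene,300,160,200,150,4
```

```text
21.375 [ 490.8 -189.3   34.4] [179.92 -39.99   8.16] [ 0.  -0.6 -0.5] [-42.9 -10.  138.7  55.4  37.3  -2.5] 13.8
```

View pics/top_l.png

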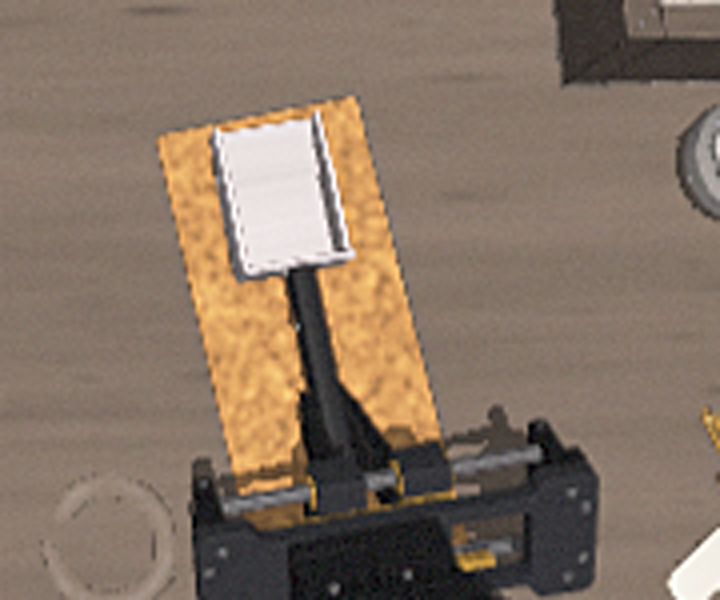

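Request:
arm_command(
  angular=[
    [0, 0, 0],
    [0, 0, 0],
    [0, 0, 0],
    [0, 0, 0],
    [0, 0, 0],
    [0, 0, 0],
    [0, 0, 0],
    [0, 0, 0],
    [0, 0, 0],
    [0, 0, 0],
    [0, 0, 0],
  ],
  linear=[
    [0, 0, -2],
    [0, 0, -4],
    [0, 0, -6],
    [0, 0, -6],
    [0, 0, -6],
    [0, 0, -6],
    [0, 0, -6],
    [0, 0, -6],
    [0, 0, -6],
    [0, 0, -6],
    [0, 0, -6],
  ],
  hand=[1, 1, 1, 1, 0.7, 0.5, 0.3, 0.1, 0, 0, 0],
)

```text
clock: 22.75
position: [490.8, -189.3, 28.4]
orientation: [179.9, -40.0, 8.2]
wrist_force: [0.6, 0.1, 0.3]
finger_gap: 78.3
```

```bash
python3 snap.py m top,340,190,180,150,4 scene,300,160,200,150,4
```

```text
22.85 [ 490.8 -189.3   28.4] [179.92 -39.98   8.16] [-0.1 -0.4 -0.4] [-42.9  -9.1 138.8  56.4  36.8  -3.7] 86.6
```

View pics/top_m.png

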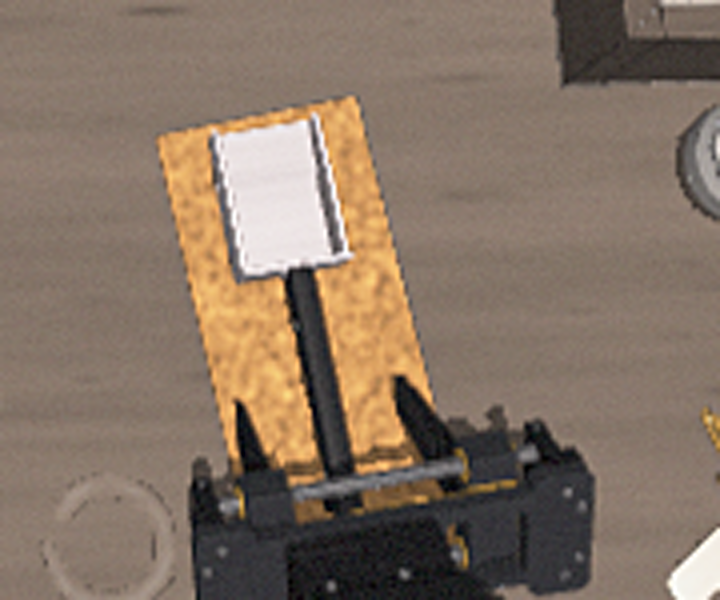

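Released cleanly; the pan sits on the mat (crop 285,195), handle between the open fingers. Retreat along the tool axis.

Request:
arm_command(
  angular=[
    [0, 0, 0],
    [0, 0, 0],
    [0, 0, 0],
    [0, 0, 0],
    [0, 0, 0],
    [0, 0, 0],
    [0, 0, 0],
    [0, 0, 0],
    [0, 0, 0],
    [0, 0, 0],
  ],
  linear=[
    [-3, -0.4, 4],
    [-8, -1.2, 10],
    [-16, -2.3, 19],
    [-26, -3.6, 31],
    [-38, -5.4, 46],
    [-51, -7.2, 61],
    [-60, -8.5, 78],
    [-65, -9, 96],
    [-70, -10, 112],
    [-70, -10, 120],
  ],
  hand=[0, 0, 0, 0, 0, 0, 0, 0, 0, 0],
)

```text
clock: 24.1
position: [420.7, -199.9, 149.8]
orientation: [179.8, -40.0, 8.2]
wrist_force: [-0.2, -0.4, 0.3]
finger_gap: 95.1
```

```bash
python3 snap.py n top,340,190,180,150,4 scene,150,180,330,200,2.4; python3 - <<'E'
from h import *
from bench import optics
d=load("top_n.npz")
G=T2(484,-190.7,8.13,36)
W=cloud(d)
hsv=cv2.cvtColor(d["frame"],cv2.COLOR_BGR2HSV)
m=(hsv[...,1]<40)&(hsv[...,2]>170)&(W[...,2]<14)&(W[...,0]>570)&(W[...,0]<616)&(abs(W[...,1]+175)<15)
P=W[m];A=np.c_[P[:,0]-590,P[:,1]+175,np.ones(len(P))];print("floor plane",len(P),np.linalg.lstsq(A,P[:,2],rcond=None)[0])
im=cv2.imread("pics/top_n.png");draw(d,im,4,np.array([340,190]),G,scoopsegs,(0,0,255));cv2.imwrite("pics/top_no.png",im)
E
```

```text
24.2 [ 421.1 -199.8  149.7] [179.76 -40.05   8.24] [-0.1  0.1 -0.3] [-52.5 -32.4 141.2  42.   56.8  10.1] 94.9
floor plane 290 [ 0.0068853  -0.01335019  5.82251695]
```

View pics/top_no.png

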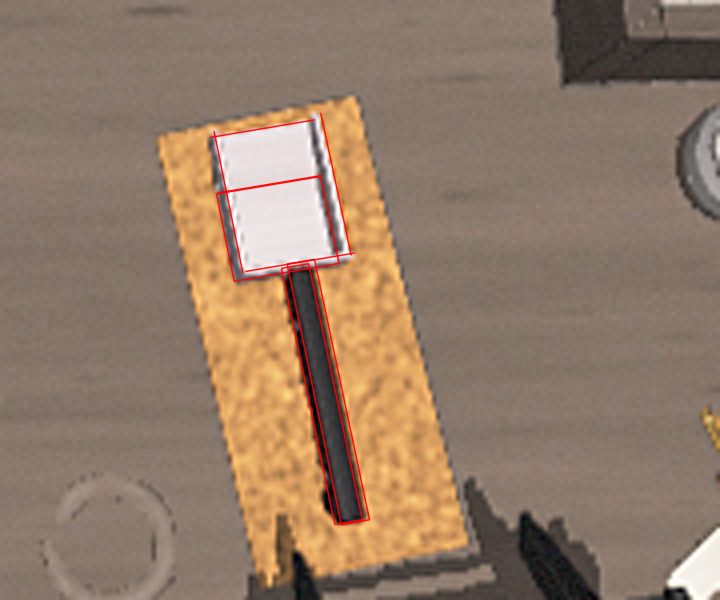

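View pics/scene_n.png

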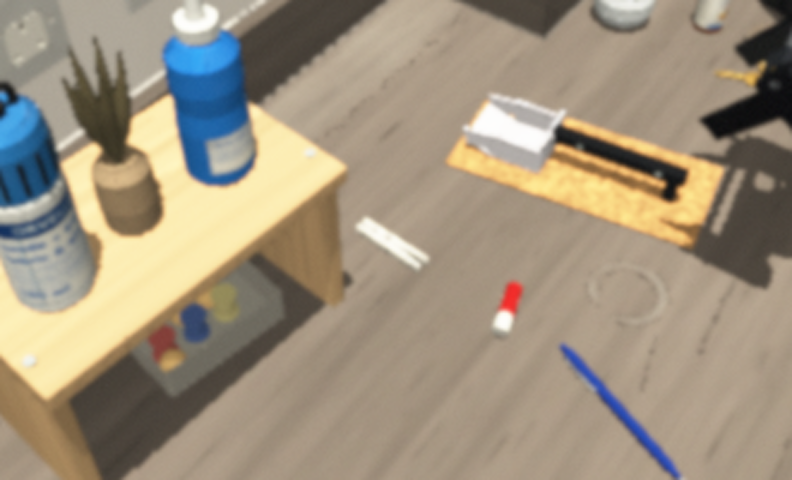

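```bash
python3 - <<'E'
from h import *
d=load("scene_n.npz");c=d["frame"][280:360,190:290]
cv2.imwrite("pics/tin_n.png",cv2.convertScaleAbs(cv2.resize(c,None,fx=7.5,fy=7.5,interpolation=cv2.INTER_CUBIC),alpha=1.5))
W=cloud(d)
for u,v in((190+22,320+0),(221,329),(224,312),(235,305)): print(u,v,W[v,u].round(0),c[v-280,u-190])
E
```

```text
212 320 [706. 202.  30.] [ 64  81 130]
221 329 [680. 205.  26.] [ 91 148 183]
224 312 [707. 171.  20.] [ 97 124 148]
235 305 [702. 146.  20.] [ 92 149 185]
```

View pics/tin_n.png

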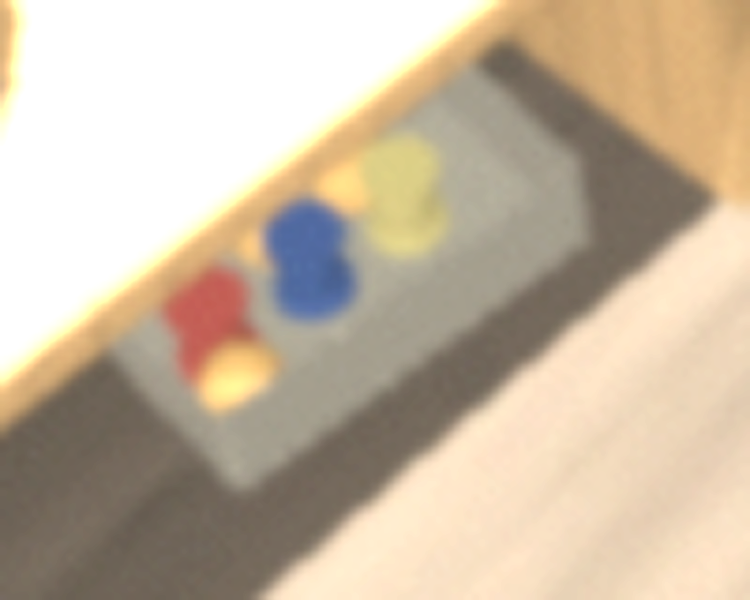

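```bash
python3 -c "
from bench import ctrl,readout
print(ctrl.hand_in()); print(readout.state()['clock'])"
```

```text
the job is handed in; nothing more can be done
None
the job is handed in; nothing more can be done
```

The three cedar balls are in the tin and the empty scoop is back on the cork mat, the right way up. I handed the job in at about 24 s of the 72 s; it reported no verdict.

**What I did:** I took the scoop by its handle with the gripper leaning 40° back. I carried it level to the shelf, reached in with the lip about 16 mm inside the tin's front wall, and tipped in stages to 41°. Then I levelled and withdrew it, laid it where it had been, and backed the open gripper about 140 mm away.

**Last checks:**
- **Balls:** the final scene picture shows all three in the tin, two of them partly hidden behind the reels and the shelf's edge. Their visible surfaces read about 20–26 mm above the worktop, under the 34 mm rim.
- **Tin:** its corners are at the same pixels as at the start, so I see no movement.
- **Scoop:** the pan floor fits a plane within about 1° of level, at about 6 mm height where 7 mm is expected for resting on the mat. The pan centre and grip point lie within the mat's bounds, and the outline matches its first pose to within about 1–2 mm.
- **Forces:** wrist readings at each stop were under about 2.5 N, and nothing showed contact with the shelf.

No check failed. The scene camera reads 1–2 mm off the top camera, within the stated calibration.

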